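# Find the setter anvil in the parts tins

### The job

One of the three lidded parts tins holds the round steel setter anvil for the press; the other two hold only a small spool of thread. Open the tins until you find the anvil and put it, by itself, into the steel dish, leaving the large spool and the tape roll where they are.

Things in the scene. Friction and masses are not known exactly. Their poses are not given: they have to be found in the camera images.
- tin_far: The far one (from the robot) of three identical, fixed sheet-metal parts tins: outside 92 (x) x 116 (y) x 46 mm high, 49 with the lid; walls and floor 3 mm, open inside. Origin: centre of the underside, on the worktop. z up, x from the front (lip side, facing the robot's left) to the back. Hinge line along y at x = +46 mm, z = 46 mm.
- lip_far (a point): Tip of the thumb lip on the far tin's lid: middle of its front end, half-way up its 3 mm thickness. Shut, it is 64 mm in front of the tin's origin, 47.5 mm up. The lip is 44 mm wide (y) and juts 18 mm past the front wall, free air below it down to the worktop: it can be hooked from below. Frame turns with the lid, 110 mm from the hinge.
- inside_far (a point): Middle of the far tin's inner floor, 3 mm above the worktop. Within 6 mm of it (x, y) stands one untracked part: the steel setter anvil (plain disc, chamfered top, 43 mm diameter, 18 mm high, 0.16 kg) or a thread spool (35 mm diameter, 40 mm high, 0.035 kg). Which tin has the anvil changes from run to run.
- lid_far (a joint): Lid of the far tin, rad: 0 shut, 1.57 upright, stop at 2.1 (leaning back). Light (0.09 kg), with a stiff hinge: it stays where it is left; 1 to 2 N under the lip lifts it.
- tin_middle: The middle one (from the robot) of three identical, fixed sheet-metal parts tins: outside 92 (x) x 116 (y) x 46 mm high, 49 with the lid; walls and floor 3 mm, open inside. Origin: centre of the underside, on the worktop. z up, x from the front (lip side, facing the robot's left) to the back. Hinge line along y at x = +46 mm, z = 46 mm.
- lip_middle (a point): Tip of the thumb lip on the middle tin's lid: middle of its front end, half-way up its 3 mm thickness. Shut, it is 64 mm in front of the tin's origin, 47.5 mm up. The lip is 44 mm wide (y) and juts 18 mm past the front wall, free air below it down to the worktop: it can be hooked from below. Frame turns with the lid, 110 mm from the hinge.
- inside_middle (a point): Middle of the middle tin's inner floor, 3 mm above the worktop. Within 6 mm of it (x, y) stands one untracked part: the steel setter anvil (plain disc, chamfered top, 43 mm diameter, 18 mm high, 0.16 kg) or a thread spool (35 mm diameter, 40 mm high, 0.035 kg). Which tin has the anvil changes from run to run.
- lid_middle (a joint): Lid of the middle tin, rad: 0 shut, 1.57 upright, stop at 2.1 (leaning back). Light (0.09 kg), with a stiff hinge: it stays where it is left; 1 to 2 N under the lip lifts it.
- tin_near: The near one (from the robot) of three identical, fixed sheet-metal parts tins: outside 92 (x) x 116 (y) x 46 mm high, 49 with the lid; walls and floor 3 mm, open inside. Origin: centre of the underside, on the worktop. z up, x from the front (lip side, facing the robot's left) to the back. Hinge line along y at x = +46 mm, z = 46 mm.
- lip_near (a point): Tip of the thumb lip on the near tin's lid: middle of its front end, half-way up its 3 mm thickness. Shut, it is 64 mm in front of the tin's origin, 47.5 mm up. The lip is 44 mm wide (y) and juts 18 mm past the front wall, free air below it down to the worktop: it can be hooked from below. Frame turns with the lid, 110 mm from the hinge.
- inside_near (a point): Middle of the near tin's inner floor, 3 mm above the worktop. Within 6 mm of it (x, y) stands one untracked part: the steel setter anvil (plain disc, chamfered top, 43 mm diameter, 18 mm high, 0.16 kg) or a thread spool (35 mm diameter, 40 mm high, 0.035 kg). Which tin has the anvil changes from run to run.
- lid_near (a joint): Lid of the near tin, rad: 0 shut, 1.57 upright, stop at 2.1 (leaning back). Light (0.09 kg), with a stiff hinge: it stays where it is left; 1 to 2 N under the lip lifts it.
- dish: Round shallow steel dish, fixed on the worktop on the right, 100 mm across the rim, 16 mm high, inner floor 3 mm above the worktop and about 82 mm across. Origin: centre of its underside.
- eyelet_press: Green hand press, fixed furniture to the right of the middle tin, an obstacle: dark base 260 (x) x 170 (y) x 22 mm, its long x axis along the worktop's depth; frame about 0.18 m high over the base's middle, lever knob up to 0.25 m high about 0.1 m from the origin on its front (-x, +y) side. Origin: centre of the underside.
- spool: Large thread spool, a bystander, 55 mm diameter, 70 mm high, standing to the right of the far tin; origin at the centre of its underside
- tape_roll: Roll of masking tape, a bystander, 77 mm diameter, 19 mm high, lying flat to the left of the middle tin; origin at the centre of its underside
Mind the look-alikes: they are no part of the job. Of the things that look like the dish, take the one that is farthest to the robot's left at the start.

How it is judged:
At the end, for the whole second after the job is handed in: The anvil rests in the dish, alone and let go: the dish carries its weight, 1.4 to 1.75 N (the anvil weighs 1.5 to 1.65 N, a small spool only 0.35 N). The lids may be left open (contact force between dish and anything else between 1.4 and 1.75 N); the robot touches nothing.
It fails at once if the large spool or the tape roll is moved by more than 30 mm (distance of any of spool, tape_roll from where it was at the start of the episode above 0.03 m).
It also fails if it takes over 72 s, if anything falls off the work surface, if the arm or the gripper's body presses on something with over 40 N, if the wrist force passes 120 N, or if a joint passes its speed limit or range.

### The arm

A 7-joint arm with a two-finger parallel gripper is mounted at the origin on a cart in front of the work surface, level with it; the furniture and walls round the work are solid. World frame = base frame: x ahead of the robot, y to its left, z up, the work surface at z = 0. Lengths are in m, angles in rad, forces in N, time in s.
With the tool pointing down it reaches from about 0.425 to 0.875 m from the base axis. Payload 4.7 kg.
Tool frame: the origin (TCP) lies on the centre line of the jaws, within the pads' length; the fingertips stand 14 mm ahead of it and the grasp point (between the pads) lies 5 mm behind it; z points along the fingers, y is the direction in which the jaws open and shut (so a half turn about z gives the same grasp; the last joint's range is limited). The gripper opens to 87 mm and grips with 3 to 60 N. Pads are 19 mm wide; open, the fingers measure 117 mm over their backs; the gripper's body (75 mm by 190 mm) begins 51 mm behind the grasp point.
Start: joints at [-1.211, 0.321, -0.07, 1.45, 0.023, 1.371, -0.057], TCP at [0.22, 0.612, 0.237] pointing down, gripper open.
Joint ranges: [-2.86, 2.86], [-0.3, 2.09], [-1.38, 1.24], [0.06, 2.45], [-1.56, 4.7], [0.09, 2.05], [-2.69, 2.69]. Speed limits (rad/s): [2.57, 2.57, 3.14, 3.14, 3.14, 3.14, 3.14].

### API

Orientations are given as a rotation vector (axis times angle).
In Python, from bench import ctrl gives the robot as it stands. The module is installed in compiled form; this text tells all that it offers.
- The arm moves only by the tool step_arm, never from a script. Its argument "plan" is a list of rows, each a list of 3 entries, a list of its own where there are three numbers: the turn, a rotation vector about the tool's x, y, z in rad, then the shift along the tool's x, y, z in m, then the closure in counts, from 0 (fully open) to 255 (shut). In form: [[[rx, ry, rz], [x, y, z], hand], ...]. A call has exactly 10 rows; each row is the pose to reach, as a shift and turn from the pose commanded when the call began, along the tool's axes at that moment; what a row does not reach only later rows make up. A row lasts 1/8 s, in which the tool goes at most 62.5 mm and 10.7 degrees, less where a joint would pass 70% of its speed; a pose out of reach is approached as far as the arm can. A call with a gripper value outside its range is refused whole. The fingers move at their own pace and stop on an object; "squeeze" is the grip in N (left out, the last holds). Time passes only in rows, so rows that repeat a pose let the fingers close, or fill a call up. It gives the time, the measured TCP pose, the force and the opening at its end, in the units of the state.
- ctrl.get_state(): the state, without advancing time (a new reading comes with each control period).
- ctrl.get_image(name): name is "scene" or "top"; returns the picture (400x640x3 uint8, red, green, blue); there is no depth.
- ctrl.calibration(name): a dict with "fov_y" (degrees; the focal length in pixels is half the picture's height over the tangent of half this angle, whatever the lens; pixels are square), "cx", "cy" (the principal point, pixels), "k1" (the pictures are not rectified: a ray, as slopes to the right and down, at radius r is drawn at 1 + k1 r^2 times it, then the intrinsics apply), "rvec" (rotation vector, rad) and "tvec" (3), from world to camera coordinates, as OpenCV has them. Camera axes: x right, y down, z forward; pixel columns grow to the right and rows downward; lengths in m; the calibration is good to about 2 mm. A picture is of the moment at which its call begins. calibration takes no time and is no camera call.
- ctrl.close_job(): hands the job in, once; it reports no verdict.
Trained networks look in the newest picture that a camera, given by its name, has taken for a name from the list of things; names that differ only in an ending like _2 or _b are one class to them, and where a whole thing is asked for, a point or a joint stands for the part that bears it (a point fixed in the world has none). Each returns a list of dicts, best first, with "score" (0 to 1); they miss things now and then, are a little off and sometimes report something else, mostly with a low value. They report only what shows in the picture. A call takes as long as a camera call. They do not tell look-alikes from the thing itself.
- ctrl.cut_out(camera, label): "pixels" (400x640 bool, what is visible of it) and "rect" ([left, top, width, height] in pixels, round what is visible of it).
The state is a dict: "time": time; "joint_positions": joint angles; "qd": joint speeds; "joint_torque": joint torques, N m; "position": TCP position; "tool_rot": TCP orientation; "ft_force": force on the tool from outside, world axes, zero at the start; "torque": the same for the moment, N m; "grip_width": opening from 0.0 (shut) to 1.0 (fully open).
Only numpy, scipy, OpenCV 4.12 (cv2) and the standard library are available. Lean on these libraries where they do the work, as an engineer would, in place of code of your own. Each camera call takes 0.05 s, during which the arm holds its last target.

## Working session

There is one attempt and no reset: what is moved stays moved. The work goes in short steps, Python scripts to look and compute and a tool call to move; the robot and the scene stay as the last step left them, time stands still between calls to the robot, and variables do not carry over. Pictures are saved under pics/ and viewed, and the job is handed in when it is done.

Besides the shell and the picture viewer there is one more tool, called by a JSON object that holds its "method" and its "body", one argument or row to a line. step_arm: Moves the arm, as the interface text tells. Its arguments: {"type":"object","properties":{"plan":{"type":"array"},"squeeze":{"type":"number"}},"required":["plan"]}

```bash
mkdir -p pics
python3 - <<'E'
from bench import ctrl
import cv2
s=ctrl.get_state(); print({k:s[k] for k in s})
for n in("scene","top"):
    im=ctrl.get_image(n); cv2.imwrite(f"pics/{n}0.png",im[:,:,::-1]); print(ctrl.calibration(n))
    for l in["tin_far","dish","tape_roll","spool","eyelet_press"]:
        print(n,l,[(round(d["score"],2),[int(v) for v in d["rect"]]) for d in ctrl.cut_out(n,l)])
E
```

```text
{'time': 0.0, 'joint_positions': array([-1.21089723,  0.32183722, -0.07007438,  1.4516581 ,  0.02260466,
        1.37082698, -0.05685667]), 'qd': array([ 3.21222429e-05, -9.47600721e-04, -2.91680809e-05, -3.06466191e-04,
        1.12634965e-03,  4.01056611e-04,  1.24075584e-03]), 'joint_torque': array([ 3.09953816e-05, -4.91286063e+01, -4.03533652e-01, -3.12527275e+01,
       -6.38065115e-02,  4.37069067e-02,  1.76980120e-04]), 'position': array([0.22019043, 0.6110043 , 0.23546067]), 'tool_rot': array([-5.40338123e-01, -3.09454276e+00,  3.03039357e-03]), 'ft_force': array([ 0.21860311, -0.27529541, -0.33145194]), 'torque': array([-0.01102326,  0.03095399, -0.04289828]), 'grip_width': 1.001165303925619}
{'fov_y': 42.23939650809429, 'cx': 316.45123069876763, 'cy': 208.91475992577276, 'k1': 0.006151947067473998, 'rvec': array([ 1.93267311, -0.81653873,  0.49727408]), 'tvec': array([-0.44364491,  0.16724188,  1.44498115])}
scene tin_far [(0.84, [305, 169, 33, 26]), (0.39, [306, 165, 34, 21])]
scene dish [(0.81, [294, 279, 39, 27]), (0.66, [322, 240, 32, 19])]
scene tape_roll [(0.76, [271, 181, 18, 14])]
scene spool [(0.43, [343, 178, 16, 25])]
scene eyelet_press []
{'fov_y': 45.970119579245434, 'cx': 318.1261766222192, 'cy': 194.89905782822643, 'k1': -0.05279007745493083, 'rvec': array([ 2.09719517, -2.1599871 ,  0.18637832]), 'tvec': array([-0.13859468,  0.48472502,  1.30671531])}
top tin_far [(0.96, [232, 98, 43, 48])]
top dish [(0.66, [392, 270, 35, 33]), (0.65, [351, 204, 37, 30])]
top tape_roll [(0.66, [208, 152, 31, 28]), (0.31, [248, 146, 41, 51])]
top spool [(0.75, [294, 113, 18, 25])]
top eyelet_press [(0.72, [210, 152, 29, 29])]
```

View pics/scene0.png

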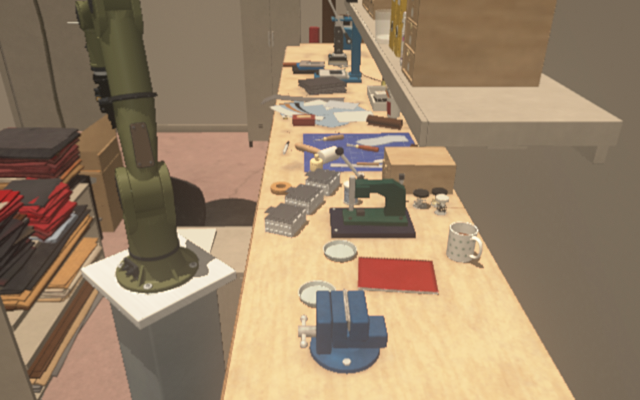

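View pics/top0.png

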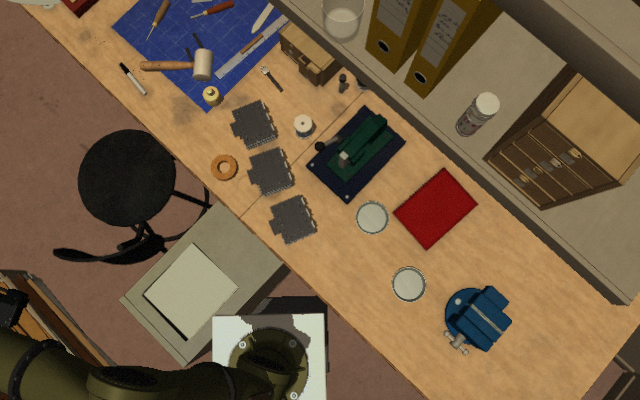

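```bash
cat > h.py <<'E'
import numpy as np,cv2
from bench import ctrl
def cam(n):
    c=ctrl.calibration(n); f=200/np.tan(np.radians(c["fov_y"]/2))
    K=np.array([[f,0,c["cx"]],[0,f,c["cy"]],[0,0,1.]])
    return K,np.array([c["k1"],0,0,0,0.]),np.array(c["rvec"],float),np.array(c["tvec"],float)
def proj(n,P):
    K,d,r,t=cam(n); return cv2.projectPoints(np.array(P,float).reshape(-1,1,3),r,t,K,d)[0].reshape(-1,2)
def back(n,uv,z):
    K,d,r,t=cam(n); R=cv2.Rodrigues(r)[0]
    x=cv2.undistortPoints(np.array(uv,float).reshape(-1,1,2),K,d).reshape(-1,2)
    o=-R.T@t; D=np.c_[x,np.ones(len(x))]@R
    return o+D*((z-o[2])/D[:,2])[:,None]
def crop(im,x0,y0,w,h,s,name):
    cv2.imwrite(name,cv2.resize(im[y0:y0+h,x0:x0+w,::-1],None,fx=s,fy=s,interpolation=cv2.INTER_CUBIC))
E
python3 - <<'E'
from h import *
im=cv2.imread("pics/top0.png")[:,:,::-1]; crop(im,200,85,150,170,3.5,"pics/topc.png")
im=cv2.imread("pics/scene0.png")[:,:,::-1]; crop(im,255,150,110,110,5,"pics/scc.png")
print(proj("top",[[0,0,0],[.5,0,0],[.5,.2,0]]))
for n,uvs in(("top",[[372,217],[409,284],[303,134],[224,167]]),("scene",[[340,250],[317,293]])):
    print(back(n,uvs,0.012))
print(back("top",[[255,123],[270,171],[293,219]],.048))
E
```

```text
[[268.5089546  368.43175586]
 [266.35827656 192.41772325]
 [199.09853187 194.40473647]]
[[ 0.41601837 -0.30734563  0.012     ]
 [ 0.2211925  -0.40339149  0.012     ]
 [ 0.67261949 -0.11293452  0.012     ]
 [ 0.57822535  0.12386326  0.012     ]]
[[ 0.41562088 -0.31098118  0.012     ]
 [ 0.22104875 -0.40518818  0.012     ]]
[[ 0.6993631   0.02624659  0.048     ]
 [ 0.55341976 -0.01638742  0.048     ]
 [ 0.41243346 -0.07985076  0.048     ]]
```

View pics/topc.png

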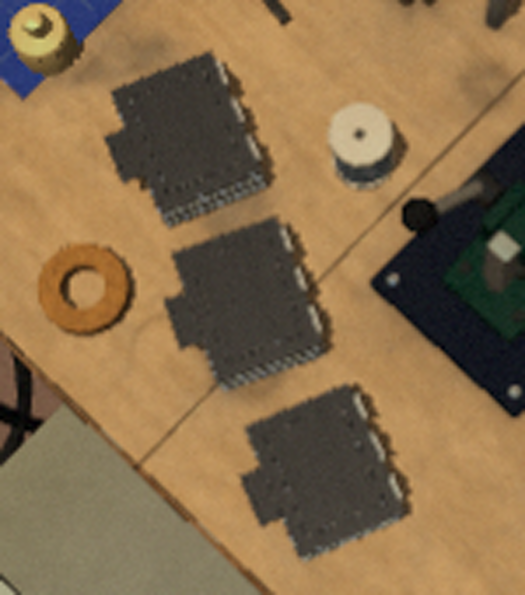

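View pics/scc.png

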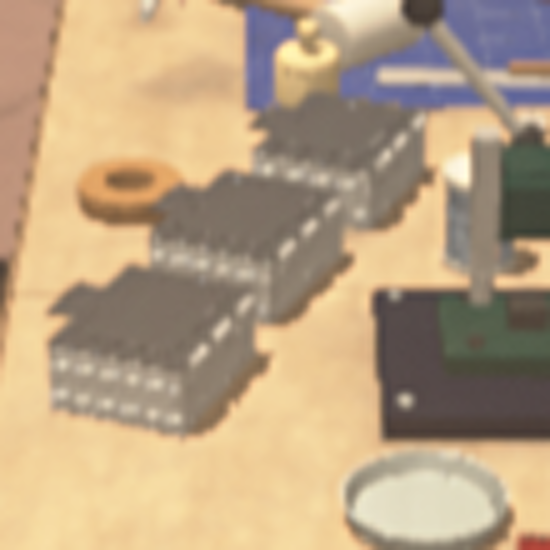

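```bash
cat > fit.py <<'E'
from h import *
from scipy.optimize import minimize
im=cv2.imread("pics/top0.png").astype(float)
poly=np.array([[46,58],[-46,58],[-46,22],[-64,22],[-64,-22],[-46,-22],[-46,-58],[46,-58]])/1e3
S=8
def ren(p,x0,y0,w,h):
    c,s=np.cos(p[2]),np.sin(p[2]); q=poly@np.array([[c,s],[-s,c]])+p[:2]
    uv=(proj("top",np.c_[q,np.full(8,.049)])-[x0-.5,y0-.5])*S-.5
    m=np.zeros((h*S,w*S),np.uint8); cv2.fillPoly(m,[np.round(uv*16).astype(int)],255,shift=4)
    return cv2.resize(m,(w,h),interpolation=cv2.INTER_AREA)/255.
g=im.mean(2); sat=im.max(2)-im.min(2)
for name,(u,v) in dict(far=(253,124),middle=(270,171),near=(293,219)).items():
    x0,y0=u-38,v-38; G=g[y0:y0+76,x0:x0+76]; Sa=sat[y0:y0+76,x0:x0+76]
    T=((G<85)&(Sa<25)).astype(np.uint8)
    n,l,st,_=cv2.connectedComponentsWithStats(T); T=(l==l[38,38]).astype(float)
    T=cv2.morphologyEx(T,cv2.MORPH_CLOSE,np.ones((3,3)))
    p0=back("top",[[u,v]],.049)[0][:2]; best=None
    for a in np.radians([-50,-70,-90,-110]):
        r=minimize(lambda p:((ren(p,x0,y0,76,76)-T)**2).sum(),[*p0,a],method="Nelder-Mead",options=dict(initial_simplex=np.array([[*p0,a],[p0[0]+.015,p0[1],a],[p0[0],p0[1]+.015,a],[*p0,a+.2]])))
        if best is None or r.fun<best.fun: best=r
    print(name,best.x.round(4),np.degrees(best.x[2]).round(1),best.fun,T.sum(), np.linalg.norm(best.x[:2]))
E
python3 fit.py
```

```text
far [ 0.6997  0.0325 -1.2102] -69.3 118.75275663206459 1344.0 0.7004399881598148
middle [ 0.5537 -0.0179 -1.2621] -72.3 82.37119569396386 1377.0 0.5539692254310246
near [ 0.4122 -0.078  -1.1897] -68.2 52.3675355632449 1375.0 0.4194747137041891
```

Run:
```python
from h import *
print("knob z.24",back("top",[[319,147]],.24))
print("base corners",back("top",[[307,162],[366,107],[405,143],[348,203]],.022).round(3))
print("frame top green",back("top",[[385,117],[340,170]],.18).round(3))
print("knob scene guess",proj("scene",back("top",[[319,147]],.24)),proj("scene",back("top",[[319,147]],.2)))
print("spool top",back("top",[[303,123]],.07))
T=dict(far=(.6997,.0325,-1.2102),middle=(.5537,-.0179,-1.2621),near=(.4122,-.078,-1.1897))
poly=np.array([[46,58],[-46,58],[-46,22],[-64,22],[-64,-22],[-46,-22],[-46,-58],[46,-58]])/1e3
for n,(x0,y0,w,h,s) in dict(top=(200,85,150,170,3.5),scene=(255,150,110,110,5)).items():
    im=cv2.imread(f"pics/{n}0.png"); im=cv2.resize(im[y0:y0+h,x0:x0+w],None,fx=s,fy=s,interpolation=cv2.INTER_CUBIC)
    for p in T.values():
        c,q=np.cos(p[2]),np.sin(p[2]); P=poly@np.array([[c,q],[-q,c]])+p[:2]
        for z,col in((.049,(0,0,255)),):
            uv=(proj(n,np.c_[P,np.full(8,z)])-[x0-.5,y0-.5])*s
            cv2.polylines(im,[np.round(uv).astype(int)],True,col,1)
    cv2.imwrite(f"pics/ov_{n}.png",im)
```

```text
knob z.24 [[ 0.56594811 -0.15825531  0.24      ]]
base corners [[ 0.583 -0.123  0.022]
 [ 0.748 -0.305  0.022]
 [ 0.633 -0.415  0.022]
 [ 0.458 -0.239  0.022]]
frame top green [[ 0.66  -0.336  0.18 ]
 [ 0.52  -0.211  0.18 ]]
knob scene guess [[337.43249754 149.90165924]] [[339.61206325 160.93019915]]
spool top [[ 0.68737535 -0.11532445  0.07      ]]
```

View pics/ov_top.png

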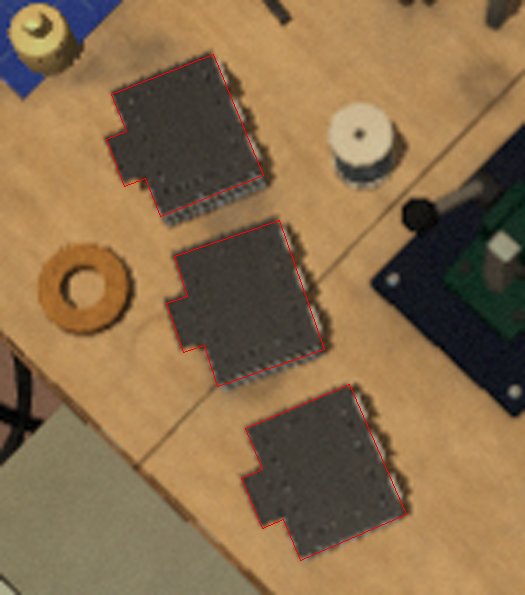

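View pics/ov_scene.png

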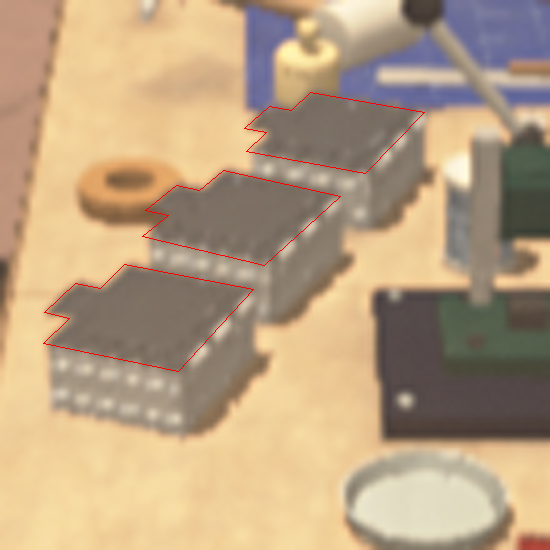

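```bash
cat > p.py <<'E'
from h import *
import json,sys,os
from scipy.spatial.transform import Rotation as Ro, Slerp
TIN=dict(far=(.6997,.031,-1.2102),middle=(.5537,-.0195,-1.2621),near=(.4122,-.0795,-1.1897))
def load():
    if os.path.exists("cmd.json"):
        d=json.load(open("cmd.json")); return np.array(d["p"]),Ro.from_quat(d["q"])
    s=ctrl.get_state(); return np.array([.22,.612,.237]),Ro.from_rotvec(s["tool_rot"])
def commit(row):
    p,R=load(); r,t=row[0],row[1]; p2=p+R.apply(t); R2=R*Ro.from_rotvec(r)
    json.dump(dict(p=p2.tolist(),q=R2.as_quat().tolist()),open("cmd.json","w"))
    s=ctrl.get_state(); print("cmd",p2.round(4),"meas",s["position"].round(4),"roterr deg",np.degrees((Ro.from_rotvec(s["tool_rot"]).inv()*R2).magnitude()).round(2),"F",s["ft_force"].round(1),"w",round(s["grip_width"],3),"t",round(s["time"],2),"q",s["joint_positions"].round(2))
def pose(tin,tip,th):
    """tip (x,z) or (x,y,z) in tin frame in mm; th deg"""
    cx,cy,a=TIN[tin]; c,s=np.cos(a),np.sin(a); xt=np.array([c,s,0]); yt=np.array([-s,c,0]); up=np.array([0,0,1.])
    if len(tip)==2: tip=(tip[0],0,tip[1])
    th=np.radians(th); d=np.sin(th)*xt-np.cos(th)*up
    P=np.array([cx,cy,0])+(tip[0]*xt+tip[1]*yt+tip[2]*up)/1e3-.014*d
    return P,Ro.from_matrix(np.c_[np.cross(yt,d),yt,d])
def down(P,a):
    yt=np.array([np.cos(a),np.sin(a),0]);d=np.array([0,0,-1.])
    return np.array(P,float),Ro.from_matrix(np.c_[np.cross(yt,d),yt,d])
def plan(way,hand,start=None):
    """way: list of (n_rows,pose)"""
    p,R=start or load(); rows=[]; cur=(p,R)
    for n,(P,Q) in way:
        sl=Slerp([0,1],Ro.concatenate([cur[1],Q]))
        for k in range(1,n+1):
            f=k/n; pp=cur[0]+(P-cur[0])*f; rr=R.inv()*sl(f)
            rows.append([[round(float(v),3) for v in rr.as_rotvec()],[round(float(v),4) for v in R.inv().apply(pp-p)],hand])
        cur=(P,Q)
    for i in range(0,len(rows),10): print("["+",".join(json.dumps(r,separators=(",",":")) for r in rows[i:i+10])+"]")
    pp=np.array([p]+[p+R.apply(r[1]) for r in rows]); 
    print("max step mm",1e3*np.linalg.norm(np.diff(pp,axis=0),axis=1).max().round(4),"end",pp[-1].round(3))
    return rows
def lift(phi,th,s=14,h=11):
    """tip axis when lip contacts the finger"""
    f=np.radians(phi);t=np.radians(th); n=np.array([np.cos(t),np.sin(t)]); d=np.array([np.sin(t),-np.cos(t)])
    if phi<90-th: return np.array([46-110*np.cos(f),46+110*np.sin(f)])-h*n+s*d
    r=110-s; return np.array([46-r*np.cos(f),46+r*np.sin(f)])-h*n
E
python3 - <<'E'
from p import *
print(lift(0,50),lift(40,50),lift(105,50))
pr=pose("middle",(-100,90),50)
p,R=load(); 
print(pr[0],R.as_matrix().round(2),pr[1].as_matrix().round(2))
plan([(20,pr)],255)
E
```

```text
[-60.3460415   28.57448459] [-34.61093025  99.28112166] [ 63.77596462 130.30239045]
[0.52005999 0.08599072 0.09899903] [[-0.94  0.34  0.  ]
 [ 0.34  0.94  0.  ]
 [-0.    0.   -1.  ]] [[-0.2   0.95  0.23]
 [ 0.61  0.3  -0.73]
 [-0.77  0.   -0.64]]
[[[0.02,-0.04,0.043],[-0.023,-0.0197,0.0069],255],[[0.04,-0.081,0.086],[-0.0461,-0.0393,0.0138],255],[[0.06,-0.121,0.128],[-0.0691,-0.059,0.0207],255],[[0.08,-0.162,0.171],[-0.0921,-0.0786,0.0276],255],[[0.1,-0.202,0.214],[-0.1151,-0.0983,0.0345],255],[[0.12,-0.243,0.257],[-0.1382,-0.118,0.0414],255],[[0.14,-0.283,0.3],[-0.1612,-0.1376,0.0483],255],[[0.16,-0.324,0.342],[-0.1842,-0.1573,0.0552],255],[[0.18,-0.364,0.385],[-0.2073,-0.1769,0.0621],255],[[0.2,-0.405,0.428],[-0.2303,-0.1966,0.069],255]]
[[[0.22,-0.445,0.471],[-0.2533,-0.2162,0.0759],255],[[0.239,-0.486,0.513],[-0.2763,-0.2359,0.0828],255],[[0.259,-0.526,0.556],[-0.2994,-0.2556,0.0897],255],[[0.279,-0.566,0.599],[-0.3224,-0.2752,0.0966],255],[[0.299,-0.607,0.642],[-0.3454,-0.2949,0.1035],255],[[0.319,-0.647,0.685],[-0.3685,-0.3145,0.1104],255],[[0.339,-0.688,0.727],[-0.3915,-0.3342,0.1173],255],[[0.359,-0.728,0.77],[-0.4145,-0.3539,0.1242],255],[[0.379,-0.769,0.813],[-0.4376,-0.3735,0.1311],255],[[0.399,-0.809,0.856],[-0.4606,-0.3932,0.138],255]]
max step mm 31.099999999999998 end [0.52  0.086 0.099]
```

Run:
```python
from p import *
plan([(10,pose("middle",(-110,180),50))],255)
```

```text
[[[0.04,-0.081,0.086],[-0.0454,-0.0385,0.0048],255],[[0.08,-0.162,0.171],[-0.0909,-0.077,0.0096],255],[[0.12,-0.243,0.257],[-0.1363,-0.1156,0.0144],255],[[0.16,-0.324,0.342],[-0.1818,-0.1541,0.0192],255],[[0.2,-0.405,0.428],[-0.2272,-0.1926,0.024],255],[[0.239,-0.486,0.513],[-0.2727,-0.2311,0.0288],255],[[0.279,-0.566,0.599],[-0.3181,-0.2697,0.0336],255],[[0.319,-0.647,0.685],[-0.3636,-0.3082,0.0384],255],[[0.359,-0.728,0.77],[-0.409,-0.3467,0.0432],255],[[0.399,-0.809,0.856],[-0.4545,-0.3852,0.048],255]]
max step mm 59.8 end [0.517 0.096 0.189]
```

{"method": "step_arm", "body": {
  "plan": [
    [[0.04,-0.08,0.086],[-0.045,-0.038,0.005],255],
    [[0.08,-0.16,0.171],[-0.09,-0.077,0.01],255],
    [[0.12,-0.243,0.257],[-0.136,-0.115,0.014],255],
    [[0.16,-0.324,0.342],[-0.18,-0.154,0.02],255],
    [[0.2,-0.405,0.428],[-0.227,-0.193,0.024],255],
    [[0.24,-0.486,0.513],[-0.272,-0.231,0.029],255],
    [[0.28,-0.566,0.6],[-0.318,-0.27,0.034],255],
    [[0.32,-0.647,0.685],[-0.363,-0.308,0.038],255],
    [[0.36,-0.728,0.77],[-0.409,-0.347,0.043],255],
    [[0.4,-0.81,0.856],[-0.455,-0.385,0.048],255]
  ]
}}

```text
time: 1.85
position: [0.5188, 0.0941, 0.1887]
tool_rot: [1.392, 1.899, -0.649]
ft_force: [0.8, 0.1, -0.9]
grip_width: 0.02
```

Run:
```python
from p import *
commit([[0.4,-0.81,0.856],[-0.455,-0.385,0.048]])
print(ctrl.get_state()["tool_rot"],load()[1].as_rotvec())
```

```text
cmd [-0.0485  0.1824  0.5547] meas [0.5188 0.0941 0.1887] roterr deg 71.31 F [ 0.8  0.1 -0.9] w 0.02 t 1.85 q [-1.01  0.29  0.32  1.88  0.71  1.43 -0.65]
[ 1.39222283  1.89931146 -0.64878893] [ 1.64745381  0.47779908 -0.95783116]
```

```bash
cat > c.py <<'E'
from p import *
import sys
commit(json.loads(sys.argv[1]))
E
python3 - <<'E'
from p import *
json.dump(dict(p=[.22,.612,.237],q=Ro.from_rotvec([-5.40338123e-01, -3.09454276e+00,  3.03039357e-03]).as_quat().tolist()),open("cmd.json","w"))
commit([[0.4,-0.81,0.856],[-0.455,-0.385,0.048]])
print("desc");plan([(5,pose("middle",(-100,29),50)),(5,pose("middle",lift(0,50)-[4,3],50))],255)
E
```

```text
cmd [0.5176 0.0955 0.1898] meas [0.5188 0.0941 0.1887] roterr deg 0.22 F [ 0.8  0.1 -0.9] w 0.02 t 1.85 q [-1.01  0.29  0.32  1.88  0.71  1.43 -0.65]
desc
[[[-0.0,0.001,0.0],[0.0221,-0.0001,0.021],255],[[-0.0,0.001,0.0],[0.0441,-0.0001,0.0419],255],[[-0.001,0.002,0.0],[0.0662,-0.0002,0.0629],255],[[-0.001,0.002,0.001],[0.0882,-0.0002,0.0838],255],[[-0.001,0.003,0.001],[0.1103,-0.0003,0.1048],255],[[-0.001,0.003,0.001],[0.1062,-0.0003,0.1107],255],[[-0.001,0.003,0.001],[0.1022,-0.0003,0.1166],255],[[-0.001,0.003,0.001],[0.0981,-0.0003,0.1225],255],[[-0.001,0.003,0.001],[0.0941,-0.0003,0.1285],255],[[-0.001,0.003,0.001],[0.09,-0.0003,0.1344],255]]
max step mm 30.5 end [0.531 0.052 0.035]
```

{"method": "step_arm", "body": {
  "plan": [
    [[0,0,0],[0.022,0,0.021],255],
    [[0,0,0],[0.044,0,0.042],255],
    [[0,0,0],[0.066,0,0.063],255],
    [[0,0,0],[0.088,0,0.084],255],
    [[0,0,0],[0.11,0,0.105],255],
    [[0,0,0],[0.106,0,0.111],255],
    [[0,0,0],[0.102,0,0.117],255],
    [[0,0,0],[0.098,0,0.1225],255],
    [[0,0,0],[0.094,0,0.1285],255],
    [[0,0,0],[0.09,0,0.1345],255]
  ]
}}

```text
time: 3.1
position: [0.532, 0.0516, 0.0337]
tool_rot: [1.392, 1.902, -0.648]
ft_force: [0.2, -0.3, 1.0]
grip_width: 0.007
```

```bash
python3 c.py '[[0,0,0],[0.09,0,0.1345]]'
python3 - <<'E'
from p import *
im=ctrl.get_image("scene"); crop(im,205,100,200,170,4,"pics/s2.png")
print("lift")
plan([(1,pose("middle",lift(ph,50),50)) for ph in (2,8,15,22,29,36,40,45,52,60, 67,74,81,88,95,100,104,106)]+[(2,pose("middle",lift(106,50)-[40,-10],50))],255)
E
```

```text
cmd [0.5312 0.052  0.0345] meas [0.532  0.0516 0.0337] roterr deg 0.17 F [ 0.2 -0.3  1. ] w 0.007 t 3.1 q [-0.94  0.52  0.33  1.98  0.74  1.13 -0.8 ]
lift
[[[-0.001,0.003,0.001],[-0.0078,-0.0003,-0.0014],255],[[-0.001,0.003,0.001],[-0.0173,-0.0003,-0.008],255],[[-0.001,0.003,0.001],[-0.0291,-0.0003,-0.0144],255],[[-0.001,0.003,0.001],[-0.0416,-0.0003,-0.0192],255],[[-0.001,0.003,0.001],[-0.0546,-0.0004,-0.0226],255],[[-0.001,0.003,0.001],[-0.0679,-0.0004,-0.0243],255],[[-0.001,0.003,0.001],[-0.0756,-0.0004,-0.0245],255],[[-0.001,0.003,0.001],[-0.084,-0.0004,-0.0241],255],[[-0.001,0.003,0.001],[-0.0956,-0.0004,-0.0224],255],[[-0.001,0.003,0.001],[-0.1084,-0.0004,-0.0187],255]]
[[[-0.001,0.003,0.001],[-0.1192,-0.0004,-0.014],255],[[-0.001,0.003,0.001],[-0.1292,-0.0004,-0.008],255],[[-0.001,0.003,0.001],[-0.1385,-0.0004,-0.0008],255],[[-0.001,0.003,0.001],[-0.1469,-0.0004,0.0074],255],[[-0.001,0.003,0.001],[-0.1541,-0.0004,0.0166],255],[[-0.001,0.003,0.001],[-0.1586,-0.0004,0.0237],255],[[-0.001,0.003,0.001],[-0.1617,-0.0004,0.0296],255],[[-0.001,0.003,0.001],[-0.1631,-0.0004,0.0327],255],[[-0.001,0.003,0.001],[-0.1542,-0.0004,0.0141],255],[[-0.001,0.003,0.001],[-0.1452,-0.0004,-0.0045],255]]
max step mm 20.7 end [ 0.558 -0.033  0.149]
```

View pics/s2.png

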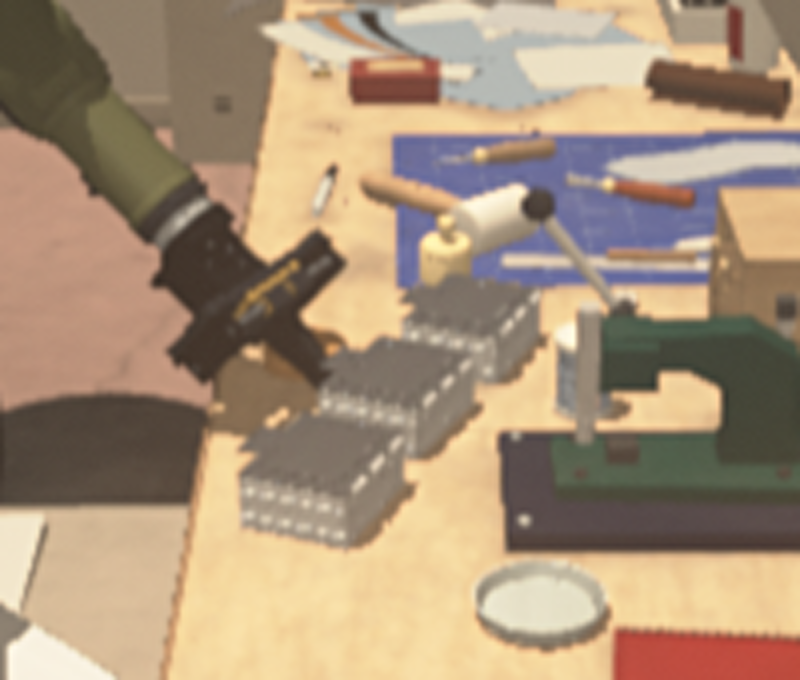

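The closed fingertips sit under the middle tin's lip at about (325,375) in the crop, clear of the tape roll and the neighbouring tins. Next I lift the lid.

{"method": "step_arm", "body": {
  "plan": [
    [[0,0,0],[-0.008,0,-0.0015],255],
    [[0,0,0],[-0.017,0,-0.008],255],
    [[0,0,0],[-0.029,0,-0.0145],255],
    [[0,0,0],[-0.042,0,-0.019],255],
    [[0,0,0],[-0.0545,0,-0.0225],255],
    [[0,0,0],[-0.068,0,-0.0245],255],
    [[0,0,0],[-0.0755,0,-0.0245],255],
    [[0,0,0],[-0.084,0,-0.024],255],
    [[0,0,0],[-0.0955,0,-0.0225],255],
    [[0,0,0],[-0.1085,0,-0.0185],255]
  ]
}}

```text
time: 4.4
position: [0.5487, -0.0015, 0.1287]
tool_rot: [1.39, 1.903, -0.65]
ft_force: [0.6, 0.5, -0.1]
grip_width: 0.008
```

```bash
python3 c.py '[[0,0,0],[-0.1085,0,-0.0185]]'
python3 - <<'E'
from p import *
im=ctrl.get_image("scene"); crop(im,205,100,200,170,4,"pics/s3.png")
plan([(1,pose("middle",lift(ph,50),50)) for ph in (67,74,81,88,95,100,104,106)]+[(2,pose("middle",lift(106,50)-[40,-10],50))],255)
E
```

```text
cmd [ 0.5481 -0.0007  0.1297] meas [ 0.5487 -0.0015  0.1287] roterr deg 0.1 F [ 0.6  0.5 -0.1] w 0.008 t 4.4 q [-0.9   0.33  0.39  1.99  0.79  1.21 -0.64]
[[[-0.001,0.003,0.001],[-0.0107,-0.0004,0.0045],255],[[-0.001,0.003,0.001],[-0.0207,-0.0004,0.0105],255],[[-0.001,0.003,0.001],[-0.03,-0.0004,0.0177],255],[[-0.001,0.003,0.001],[-0.0384,-0.0004,0.0259],255],[[-0.001,0.003,0.001],[-0.0456,-0.0004,0.0351],255],[[-0.001,0.003,0.001],[-0.0501,-0.0004,0.0422],255],[[-0.001,0.003,0.001],[-0.0532,-0.0004,0.0481],255],[[-0.001,0.003,0.001],[-0.0546,-0.0004,0.0512],255],[[-0.001,0.003,0.001],[-0.0457,-0.0004,0.0326],255],[[-0.001,0.003,0.001],[-0.0367,-0.0004,0.014],255]]
max step mm 20.7 end [ 0.558 -0.033  0.149]
```

View pics/s3.png

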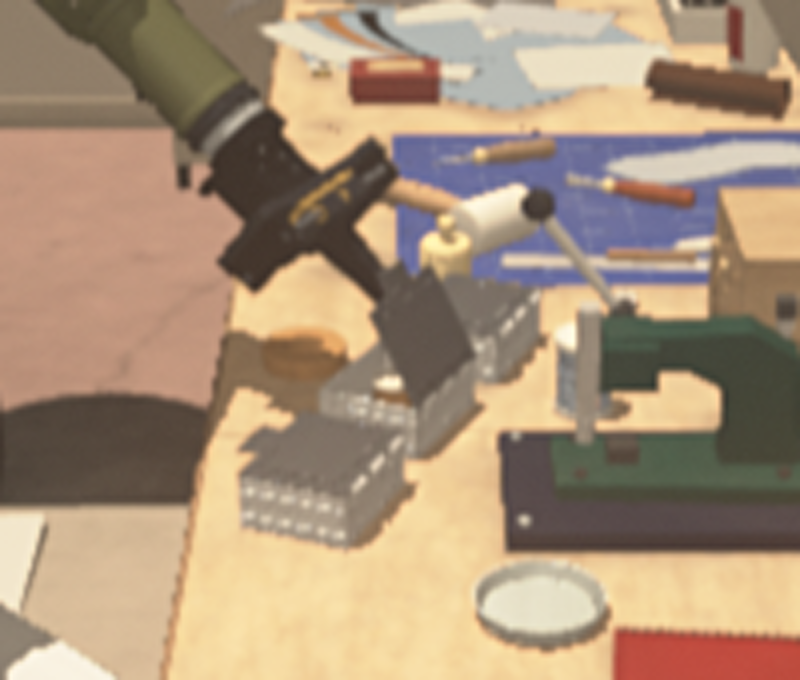

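Run:
```python
from p import *
im=ctrl.get_image("top"); crop(im,225,125,100,90,6,"pics/t3.png")
im=ctrl.get_image("scene"); crop(im,280,165,60,60,10,"pics/s3b.png")
```

```text
(no output)
```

View pics/t3.png

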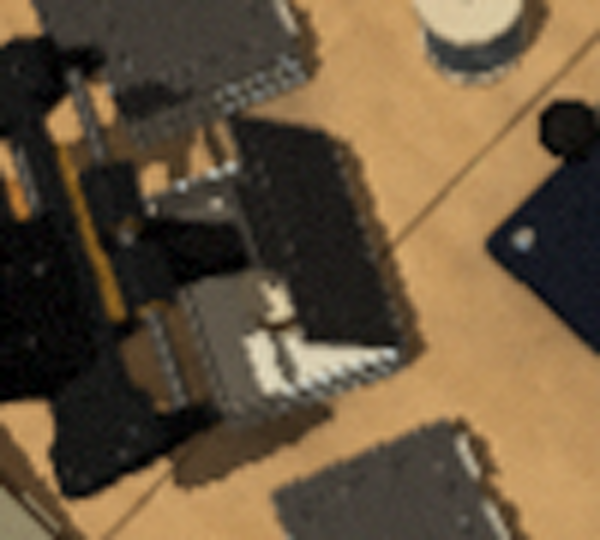

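View pics/s3b.png

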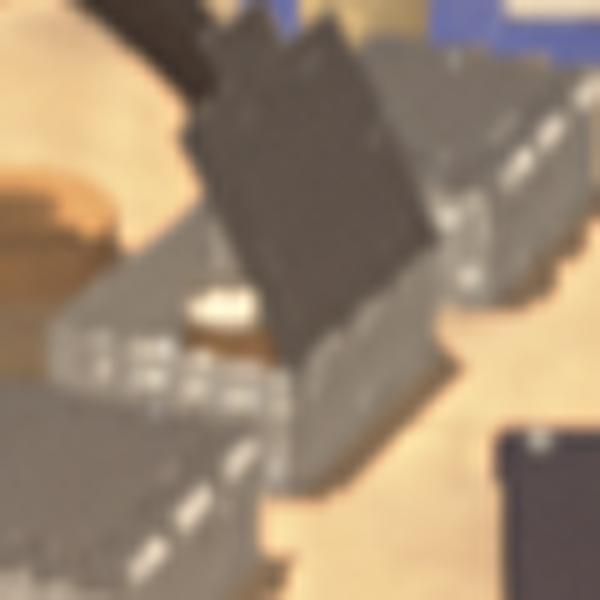

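{"method": "step_arm", "body": {
  "plan": [
    [[0,0,0],[-0.0105,0,0.0045],255],
    [[0,0,0],[-0.021,0,0.0105],255],
    [[0,0,0],[-0.03,0,0.0175],255],
    [[0,0,0],[-0.0385,0,0.026],255],
    [[0,0,0],[-0.0455,0,0.035],255],
    [[0,0,0],[-0.05,0,0.042],255],
    [[0,0,0],[-0.053,0,0.048],255],
    [[0,0,0],[-0.0545,0,0.051],255],
    [[0,0,0],[-0.0455,0,0.0325],255],
    [[0,0,0],[-0.0365,0,0.014],255]
  ]
}}

```text
time: 5.8
position: [0.5585, -0.0315, 0.1475]
tool_rot: [1.39, 1.903, -0.649]
ft_force: [-0.2, 0.0, -0.3]
grip_width: 0.006
```

```bash
python3 c.py '[[0,0,0],[-0.0365,0,0.014]]'
python3 - <<'E'
from p import *
im=ctrl.get_image("scene"); crop(im,205,100,200,170,4,"pics/s4.png")
b=back("top",[[211,95],[212,101],[130,70],[140,92],[200,78]],.0); print(b.round(3))
cx,cy,a=TIN["far"]; c,s=np.cos(a),np.sin(a)
print("tin frame",((b[:,:2]-[cx,cy])@np.array([[c,-s],[s,c]])).round(3))
plan([(10,pose("far",(-105,140),50))],255)
E
```

```text
cmd [ 0.5585 -0.0332  0.1487] meas [ 0.5585 -0.0315  0.1475] roterr deg 0.15 F [-0.2  0.  -0.3] w 0.006 t 5.8 q [-0.86  0.29  0.41  1.99  0.82  1.19 -0.59]
[[0.811 0.169 0.   ]
 [0.791 0.165 0.   ]
 [0.904 0.427 0.   ]
 [0.829 0.391 0.   ]
 [0.869 0.204 0.   ]]
tin frame [[-0.089  0.153]
 [-0.093  0.133]
 [-0.298  0.331]
 [-0.291  0.249]
 [-0.102  0.219]]
[[[-0.004,0.0,-0.003],[0.0085,0.0148,-0.0103],255],[[-0.008,0.001,-0.007],[0.0171,0.0296,-0.0206],255],[[-0.012,0.001,-0.01],[0.0256,0.0444,-0.0309],255],[[-0.016,0.001,-0.013],[0.0342,0.0592,-0.0412],255],[[-0.021,0.001,-0.016],[0.0427,0.074,-0.0516],255],[[-0.025,0.002,-0.02],[0.0513,0.0888,-0.0619],255],[[-0.029,0.002,-0.023],[0.0598,0.1036,-0.0722],255],[[-0.033,0.002,-0.026],[0.0683,0.1184,-0.0825],255],[[-0.037,0.002,-0.029],[0.0769,0.1332,-0.0928],255],[[-0.041,0.003,-0.033],[0.0854,0.148,-0.1031],255]]
max step mm 20.0 end [0.659 0.139 0.149]
```

View pics/s4.png

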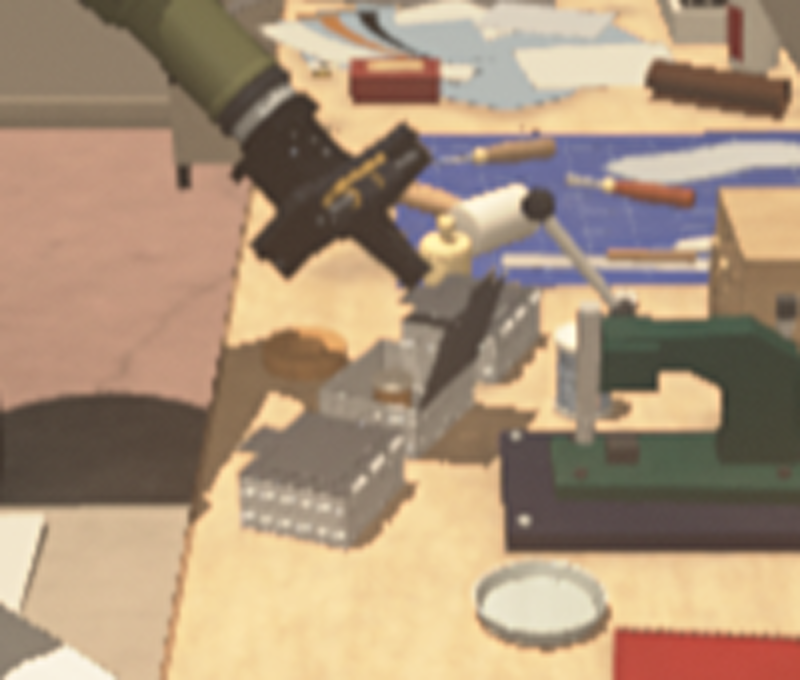

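Run:
```python
from p import *
y3=lambda v:(v[0],-5,v[1])
plan([(5,pose("far",(-105,-5,140),50)),(3,pose("far",(-100,-5,29),50)),(2,pose("far",y3(lift(0,50)-[4,3]),50))]+[(1,pose("far",y3(lift(ph,50)),50)) for ph in (2,8,15,22,29,36,40,45,52,60, 67,74,81,88,95,100,104,106)]+[(2,pose("far",y3(lift(106,50)-[40,-10]),50))],255)
```

```text
[[[-0.008,0.001,-0.007],[0.0171,0.0286,-0.0206],255],[[-0.016,0.001,-0.013],[0.0341,0.0572,-0.0412],255],[[-0.025,0.002,-0.02],[0.0512,0.0858,-0.0617],255],[[-0.033,0.002,-0.026],[0.0682,0.1144,-0.0823],255],[[-0.041,0.003,-0.033],[0.0853,0.143,-0.1029],255],[[-0.041,0.003,-0.033],[0.1126,0.1431,-0.0779],255],[[-0.041,0.003,-0.033],[0.14,0.1433,-0.0529],255],[[-0.041,0.003,-0.033],[0.1673,0.1434,-0.0279],255],[[-0.041,0.003,-0.033],[0.1572,0.1443,-0.0132],255],[[-0.041,0.003,-0.033],[0.1471,0.1453,0.0016],255]]
[[[-0.041,0.003,-0.033],[0.1393,0.1455,0.0003],255],[[-0.041,0.003,-0.033],[0.1298,0.1455,-0.0063],255],[[-0.041,0.003,-0.033],[0.118,0.1456,-0.0126],255],[[-0.041,0.003,-0.033],[0.1055,0.1458,-0.0175],255],[[-0.041,0.003,-0.033],[0.0925,0.1461,-0.0209],255],[[-0.041,0.003,-0.033],[0.0792,0.1465,-0.0226],255],[[-0.041,0.003,-0.033],[0.0715,0.1467,-0.0228],255],[[-0.041,0.003,-0.033],[0.0631,0.147,-0.0225],255],[[-0.041,0.003,-0.033],[0.0515,0.1475,-0.0207],255],[[-0.041,0.003,-0.033],[0.0387,0.148,-0.017],255]]
[[[-0.041,0.003,-0.033],[0.028,0.1486,-0.0123],255],[[-0.041,0.003,-0.033],[0.0179,0.1491,-0.0063],255],[[-0.041,0.003,-0.033],[0.0086,0.1497,0.0008],255],[[-0.041,0.003,-0.033],[0.0003,0.1503,0.009],255],[[-0.041,0.003,-0.033],[-0.007,0.151,0.0182],255],[[-0.041,0.003,-0.033],[-0.0114,0.1514,0.0253],255],[[-0.041,0.003,-0.033],[-0.0146,0.1517,0.0312],255],[[-0.041,0.003,-0.033],[-0.016,0.1519,0.0342],255],[[-0.041,0.003,-0.033],[-0.007,0.1509,0.0157],255],[[-0.041,0.003,-0.033],[0.0019,0.1498,-0.0028],255]]
max step mm 39.199999999999996 end [0.7   0.015 0.149]
```

{"method": "step_arm", "body": {
  "plan": [
    [[-0.008,0,-0.007],[0.017,0.0285,-0.0205],255],
    [[-0.016,0,-0.013],[0.034,0.057,-0.041],255],
    [[-0.025,0,-0.02],[0.051,0.086,-0.0615],255],
    [[-0.033,0,-0.026],[0.068,0.1145,-0.0825],255],
    [[-0.041,0,-0.033],[0.085,0.143,-0.103],255],
    [[-0.041,0,-0.033],[0.1125,0.143,-0.078],255],
    [[-0.041,0,-0.033],[0.14,0.143,-0.053],255],
    [[-0.041,0,-0.033],[0.167,0.1435,-0.028],255],
    [[-0.041,0,-0.033],[0.157,0.1445,-0.013],255],
    [[-0.041,0,-0.033],[0.147,0.145,0.0015],255]
  ]
}}

```text
time: 7.1
position: [0.6698, 0.0984, 0.0351]
tool_rot: [1.336, 1.93, -0.622]
ft_force: [-0.6, -0.9, 0.4]
grip_width: 0.01
```

```bash
python3 c.py '[[-0.041,0,-0.033],[0.147,0.145,0.0015]]'
python3 - <<'E'
from p import *
im=ctrl.get_image("scene"); crop(im,205,100,200,170,4,"pics/s5.png")
y3=lambda v:(v[0],-5,v[1])
plan([(1,pose("far",y3(lift(ph,50)),50)) for ph in (2,8,15,22,29,36,40,45,52,60)],255)
E
```

```text
cmd [0.6683 0.0994 0.0347] meas [0.6698 0.0984 0.0351] roterr deg 0.14 F [-0.6 -0.9  0.4] w 0.01 t 7.1 q [-0.85  0.71  0.34  1.64  0.71  1.14 -0.62]
[[[-0.0,0.003,0.001],[-0.0078,0.0003,-0.0012],255],[[-0.0,0.003,0.001],[-0.0172,0.0003,-0.0077],255],[[-0.0,0.003,0.001],[-0.029,0.0002,-0.0141],255],[[-0.0,0.003,0.001],[-0.0415,0.0002,-0.019],255],[[-0.0,0.003,0.001],[-0.0545,0.0002,-0.0223],255],[[-0.0,0.003,0.001],[-0.0679,0.0002,-0.0241],255],[[-0.0,0.003,0.001],[-0.0755,0.0002,-0.0243],255],[[-0.0,0.003,0.001],[-0.0839,0.0002,-0.0239],255],[[-0.0,0.003,0.001],[-0.0955,0.0002,-0.0222],255],[[-0.0,0.003,0.001],[-0.1084,0.0002,-0.0184],255]]
max step mm 13.5 end [0.688 0.048 0.13 ]
```

View pics/s5.png

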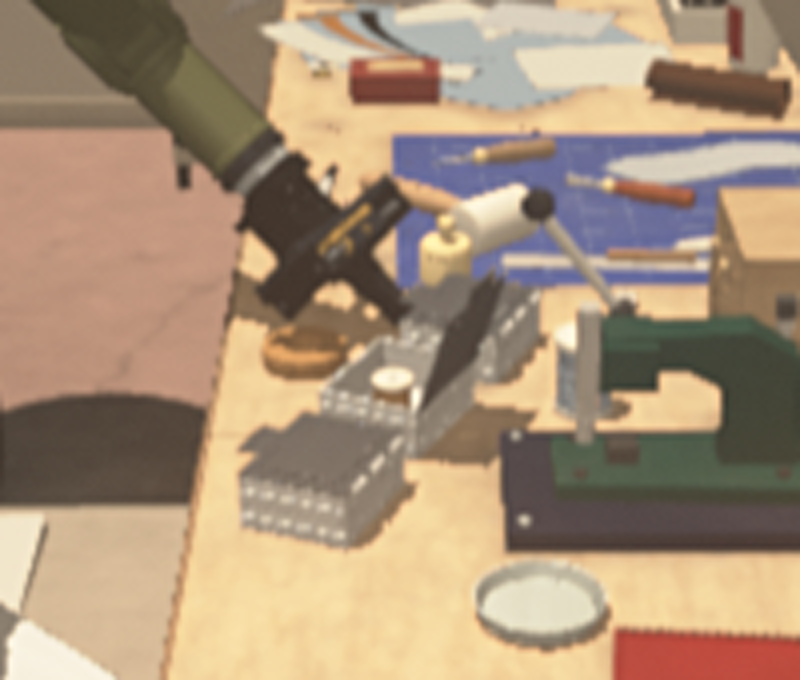

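The middle tin clearly holds a thread spool (390,385). The tips are now under the far tin's lip at about (408,310), and the tape roll and bottle are untouched.

{"method": "step_arm", "body": {
  "plan": [
    [[0,0,0],[-0.008,0,-0.0015],255],
    [[0,0,0],[-0.017,0,-0.008],255],
    [[0,0,0],[-0.029,0,-0.0145],255],
    [[0,0,0],[-0.042,0,-0.019],255],
    [[0,0,0],[-0.0545,0,-0.0225],255],
    [[0,0,0],[-0.068,0,-0.0245],255],
    [[0,0,0],[-0.0755,0,-0.0245],255],
    [[0,0,0],[-0.084,0,-0.024],255],
    [[0,0,0],[-0.0955,0,-0.0225],255],
    [[0,0,0],[-0.1085,0,-0.0185],255]
  ]
}}

```text
time: 8.4
position: [0.6884, 0.0468, 0.129]
tool_rot: [1.336, 1.932, -0.623]
ft_force: [-0.2, 0.9, -0.0]
grip_width: 0.001
```

{"method": "step_arm", "body": {
  "plan": [
    [[0,0,0],[-0.0105,0,0.0045],255],
    [[0,0,0],[-0.021,0,0.0105],255],
    [[0,0,0],[-0.03,0,0.0175],255],
    [[0,0,0],[-0.0385,0,0.026],255],
    [[0,0,0],[-0.0455,0,0.035],255],
    [[0,0,0],[-0.05,0,0.042],255],
    [[0,0,0],[-0.053,0,0.048],255],
    [[0,0,0],[-0.0545,0,0.051],255],
    [[0,0,0],[-0.0455,0,0.0325],255],
    [[0,0,0],[-0.0365,0,0.014],255]
  ]
}}

```text
time: 9.65
position: [0.6997, 0.0177, 0.1477]
tool_rot: [1.336, 1.933, -0.622]
ft_force: [0.2, 0.0, -0.7]
grip_width: 0.008
```

Run:
```python
from p import *
commit([[0,0,0],[-0.1085,0,-0.0185]]);commit([[0,0,0],[-0.0365,0,0.014]])
im=ctrl.get_image("scene"); crop(im,265,130,100,85,8,"pics/s6.png")
im=ctrl.get_image("top"); crop(im,200,80,130,130,4.5,"pics/t6.png")
```

```text
cmd [0.6879 0.0477 0.1299] meas [0.6997 0.0177 0.1477] roterr deg 0.17 F [ 0.2  0.  -0.7] w 0.008 t 9.65 q [-0.76  0.54  0.39  1.64  0.74  1.17 -0.42]
cmd [0.6999 0.0157 0.1489] meas [0.6997 0.0177 0.1477] roterr deg 0.17 F [ 0.2  0.  -0.7] w 0.008 t 9.65 q [-0.76  0.54  0.39  1.64  0.74  1.17 -0.42]
```

View pics/s6.png

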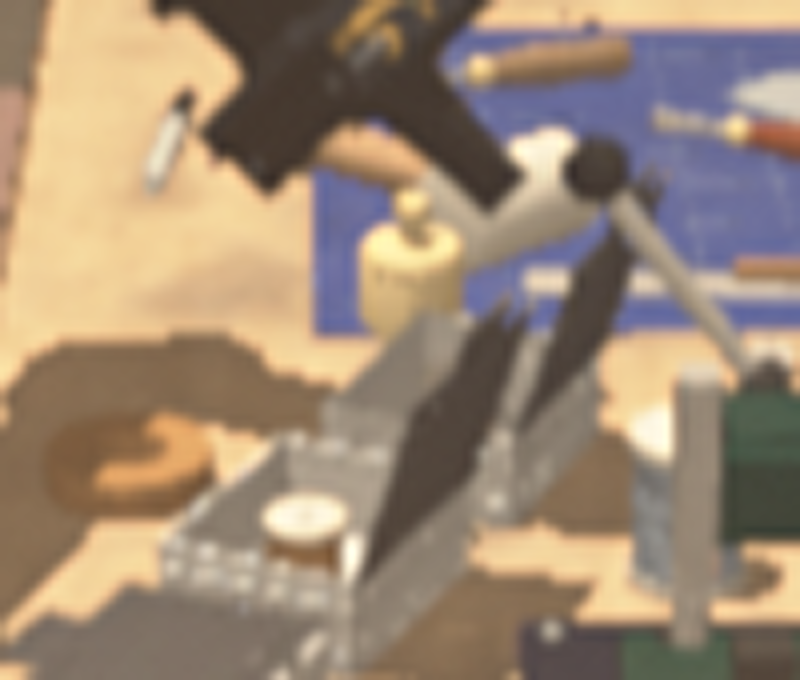

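View pics/t6.png

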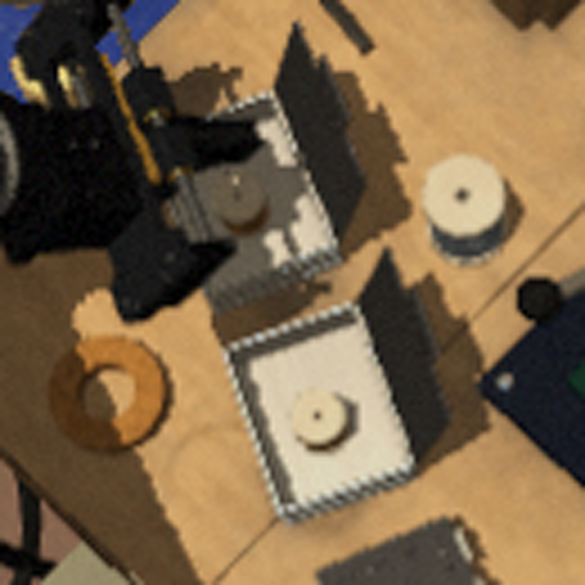

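Run:
```python
from p import *
plan([(2,pose("far",(-60,-5,150),50)),(8,pose("near",(-105,0,140),50))],255)
```

```text
[[[-0.0,0.001,0.0],[0.0234,0.0001,-0.0359],255],[[-0.0,0.003,0.001],[0.0468,0.0002,-0.0718],255],[[-0.002,0.003,-0.001],[0.0512,-0.038,-0.0751],255],[[-0.004,0.003,-0.003],[0.0556,-0.0761,-0.0785],255],[[-0.006,0.003,-0.004],[0.0601,-0.1143,-0.0818],255],[[-0.008,0.003,-0.006],[0.0645,-0.1525,-0.0851],255],[[-0.01,0.003,-0.008],[0.0689,-0.1906,-0.0884],255],[[-0.012,0.003,-0.009],[0.0733,-0.2288,-0.0918],255],[[-0.014,0.003,-0.011],[0.0778,-0.267,-0.0951],255],[[-0.016,0.003,-0.013],[0.0822,-0.3051,-0.0984],255]]
max step mm 42.9 end [0.369 0.028 0.149]
```

{"method": "step_arm", "body": {
  "plan": [
    [[0,0,0],[0.0235,0,-0.036],255],
    [[0,0.003,0],[0.047,0,-0.072],255],
    [[-0.002,0.003,0],[0.051,-0.038,-0.075],255],
    [[-0.004,0.003,-0.003],[0.0555,-0.076,-0.0785],255],
    [[-0.006,0.003,-0.004],[0.06,-0.114,-0.082],255],
    [[-0.008,0.003,-0.006],[0.0645,-0.1525,-0.085],255],
    [[-0.01,0.003,-0.008],[0.069,-0.19,-0.0885],255],
    [[-0.012,0.003,-0.01],[0.0735,-0.229,-0.092],255],
    [[-0.014,0.003,-0.011],[0.078,-0.267,-0.095],255],
    [[-0.016,0.003,-0.013],[0.082,-0.305,-0.0985],255]
  ]
}}

```text
time: 11.0
position: [0.3686, 0.0277, 0.1479]
tool_rot: [1.316, 1.946, -0.61]
ft_force: [-0.3, 0.6, 0.4]
grip_width: 0.004
```

```bash
python3 c.py '[[-0.016,0.003,-0.013],[0.082,-0.305,-0.0985]]'
python3 - <<'E'
from p import *
im=ctrl.get_image("scene"); crop(im,205,100,200,170,4,"pics/s7.png")
im=ctrl.get_image("top"); crop(im,200,80,130,130,4.5,"pics/t7.png")
plan([(6,pose("near",(-100,0,29),50)),(4,pose("near",lift(0,50)-[4,3],50))]+[(1,pose("near",lift(ph,50),50)) for ph in (2,8,15,22,29,36,40,45,52,60)],255)
E
```

```text
cmd [0.3693 0.0279 0.1492] meas [0.3686 0.0277 0.1479] roterr deg 0.17 F [-0.3  0.6  0.4] w 0.004 t 11.0 q [-1.12 -0.    0.25  2.3   0.75  1.41 -0.84]
[[[0.0,-0.0,0.0],[0.0137,-0.0,0.0126],255],[[0.0,-0.0,0.0],[0.0273,-0.0,0.0251],255],[[0.0,-0.0,0.0],[0.041,-0.0001,0.0377],255],[[0.0,-0.0,0.0],[0.0547,-0.0001,0.0502],255],[[0.0,-0.0,0.0],[0.0683,-0.0001,0.0628],255],[[0.0,-0.0,0.0],[0.082,-0.0001,0.0753],255],[[0.0,-0.0,0.0],[0.0769,-0.0001,0.0827],255],[[0.0,-0.0,0.0],[0.0718,-0.0001,0.0901],255],[[0.0,-0.0,0.0],[0.0667,-0.0001,0.0974],255],[[0.0,-0.0,0.0],[0.0617,-0.0001,0.1048],255]]
[[[0.0,-0.0,0.0],[0.0538,-0.0002,0.1035],255],[[0.0,-0.0,0.0],[0.0444,-0.0002,0.0969],255],[[0.0,-0.0,0.0],[0.0326,-0.0002,0.0905],255],[[0.0,-0.0,0.0],[0.0201,-0.0002,0.0856],255],[[0.0,-0.0,0.0],[0.0071,-0.0002,0.0822],255],[[0.0,-0.0,0.0],[-0.0062,-0.0002,0.0805],255],[[0.0,-0.0,0.0],[-0.0139,-0.0002,0.0802],255],[[0.0,-0.0,0.0],[-0.0223,-0.0002,0.0805],255],[[0.0,-0.0,0.0],[-0.0339,-0.0002,0.0823],255],[[0.0,-0.0,0.0],[-0.0467,-0.0002,0.086],255]]
max step mm 18.599999999999998 end [ 0.405 -0.061  0.13 ]
```

View pics/s7.png

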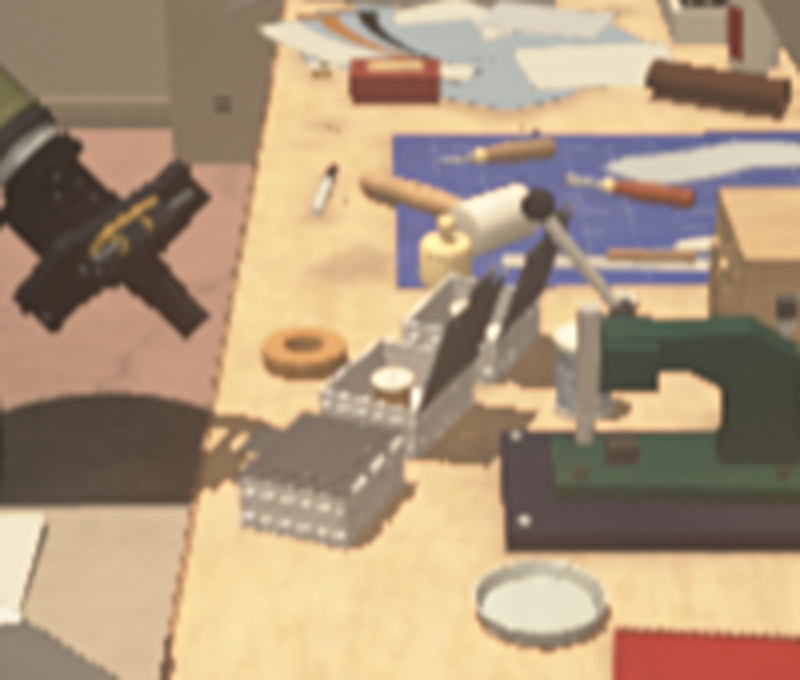

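View pics/t7.png

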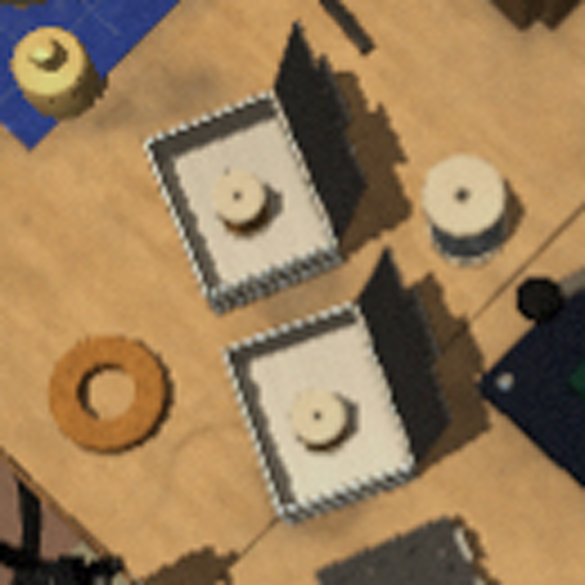

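Run:
```python
from p import *
plan([(7,pose("near",(-95,7,29),50)),(3,pose("near",(-66,7,27),50))],255)
```

```text
[[[0.0,-0.0,0.0],[0.0113,0.001,0.0113],255],[[0.0,-0.0,0.0],[0.0225,0.002,0.0226],255],[[0.0,-0.0,0.0],[0.0338,0.0029,0.0339],255],[[0.0,-0.0,0.0],[0.045,0.0039,0.0452],255],[[0.0,-0.0,0.0],[0.0563,0.0049,0.0565],255],[[0.0,-0.0,0.0],[0.0675,0.0059,0.0678],255],[[0.0,-0.0,0.0],[0.0788,0.0069,0.0791],255],[[0.0,-0.0,0.0],[0.0731,0.0069,0.087],255],[[0.0,-0.0,0.0],[0.0673,0.0069,0.0948],255],[[0.0,-0.0,0.0],[0.0616,0.0069,0.1026],255]]
max step mm 16.0 end [ 0.39  -0.006  0.036]
```

{"method": "step_arm", "body": {
  "plan": [
    [[0,0,0],[0.0115,0.001,0.0115],255],
    [[0,0,0],[0.0225,0.002,0.0225],255],
    [[0,0,0],[0.034,0.003,0.034],255],
    [[0,0,0],[0.045,0.004,0.045],255],
    [[0,0,0],[0.0565,0.005,0.0565],255],
    [[0,0,0],[0.0675,0.006,0.068],255],
    [[0,0,0],[0.079,0.007,0.079],255],
    [[0,0,0],[0.073,0.007,0.087],255],
    [[0,0,0],[0.0675,0.007,0.095],255],
    [[0,0,0],[0.0615,0.007,0.1025],255]
  ]
}}

```text
time: 12.35
position: [0.3911, -0.0065, 0.035]
tool_rot: [1.318, 1.945, -0.611]
ft_force: [-0.1, -0.9, 0.5]
grip_width: 0.004
```

```bash
python3 c.py '[[0,0,0],[0.0615,0.007,0.1025]]'
python3 - <<'E'
from p import *
im=ctrl.get_image("scene"); crop(im,205,100,200,170,4,"pics/s8.png")
y3=lambda v:(v[0],7,v[1])
plan([(1,pose("near",y3(lift(ph,50)),50)) for ph in (2,8,15,22,29,36,40,45,52,60,67,74,81,88,95,100,104,106)]+[(2,pose("near",y3(lift(106,50)-[40,-20]),50))],255)
E
```

```text
cmd [ 0.3903 -0.0056  0.0362] meas [ 0.3911 -0.0065  0.035 ] roterr deg 0.15 F [-0.1 -0.9  0.5] w 0.004 t 12.35 q [-1.06  0.25  0.3   2.36  0.83  1.1  -0.98]
[[[0.0,-0.0,0.0],[-0.0077,-0.0002,0.001],255],[[0.0,-0.0,0.0],[-0.0171,-0.0002,-0.0056],255],[[0.0,-0.0,0.0],[-0.0289,-0.0002,-0.012],255],[[0.0,-0.0,0.0],[-0.0414,-0.0002,-0.0169],255],[[0.0,-0.0,0.0],[-0.0544,-0.0002,-0.0203],255],[[0.0,-0.0,0.0],[-0.0677,-0.0002,-0.022],255],[[0.0,-0.0,0.0],[-0.0754,-0.0002,-0.0223],255],[[0.0,-0.0,0.0],[-0.0838,-0.0002,-0.022],255],[[0.0,-0.0,0.0],[-0.0954,-0.0002,-0.0202],255],[[0.0,-0.0,0.0],[-0.1082,-0.0002,-0.0165],255]]
[[[0.0,-0.0,0.0],[-0.119,-0.0002,-0.0119],255],[[0.0,-0.0,0.0],[-0.1291,-0.0002,-0.0059],255],[[0.0,-0.0,0.0],[-0.1384,-0.0002,0.0012],255],[[0.0,-0.0,0.0],[-0.1468,-0.0002,0.0094],255],[[0.0,-0.0,0.0],[-0.1541,-0.0002,0.0186],255],[[0.0,-0.0,0.0],[-0.1586,-0.0002,0.0257],255],[[0.0,-0.0,0.0],[-0.1617,-0.0002,0.0316],255],[[0.0,-0.0,0.0],[-0.1631,-0.0002,0.0346],255],[[0.0,-0.0,0.0],[-0.1579,-0.0002,0.0129],255],[[0.0,-0.0,0.0],[-0.1527,-0.0002,-0.0089],255]]
max step mm 22.4 end [ 0.424 -0.09   0.159]
```

View pics/s8.png

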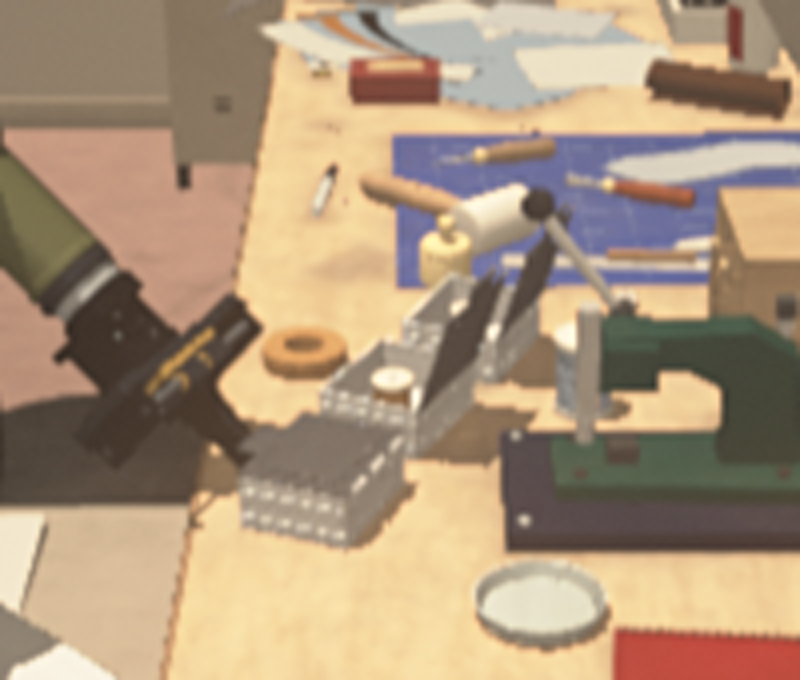

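{"method": "step_arm", "body": {
  "plan": [
    [[0,0,0],[-0.008,0,0.001],255],
    [[0,0,0],[-0.017,0,-0.0055],255],
    [[0,0,0],[-0.029,0,-0.012],255],
    [[0,0,0],[-0.0415,0,-0.017],255],
    [[0,0,0],[-0.0545,0,-0.0205],255],
    [[0,0,0],[-0.0675,0,-0.022],255],
    [[0,0,0],[-0.0755,0,-0.0225],255],
    [[0,0,0],[-0.084,0,-0.022],255],
    [[0,0,0],[-0.0955,0,-0.02],255],
    [[0,0,0],[-0.108,0,-0.0165],255]
  ]
}}

```text
time: 13.65
position: [0.4121, -0.0592, 0.1284]
tool_rot: [1.316, 1.945, -0.611]
ft_force: [0.6, 1.4, -0.5]
grip_width: 0.002
```

```bash
python3 c.py '[[0,0,0],[-0.108,0,-0.0165]]'
python3 - <<'E'
from p import *
im=ctrl.get_image("scene"); crop(im,245,150,100,85,8,"pics/s9.png")
E
```

```text
cmd [ 0.4115 -0.0583  0.1295] meas [ 0.4121 -0.0592  0.1284] roterr deg 0.09 F [ 0.6  1.4 -0.5] w 0.002 t 13.65 q [-0.99 -0.01  0.37  2.36  0.91  1.25 -0.76]
```

View pics/s9.png

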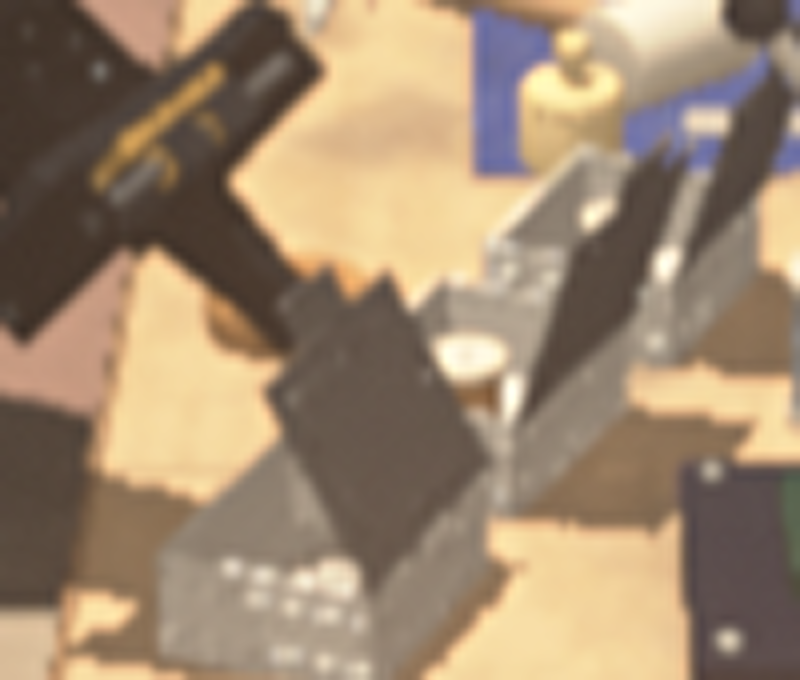

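{"method": "step_arm", "body": {
  "plan": [
    [[0,0,0],[-0.011,0,0.0045],255],
    [[0,0,0],[-0.021,0,0.0105],255],
    [[0,0,0],[-0.0305,0,0.0175],255],
    [[0,0,0],[-0.039,0,0.026],255],
    [[0,0,0],[-0.046,0,0.035],255],
    [[0,0,0],[-0.0505,0,0.042],255],
    [[0,0,0],[-0.0535,0,0.048],255],
    [[0,0,0],[-0.055,0,0.052],255],
    [[0,0,0],[-0.046,0,0.0325],0],
    [[0,0,0],[-0.037,0,0.0],0]
  ]
}}

```text
time: 14.95
position: [0.4198, -0.0812, 0.1561]
tool_rot: [1.318, 1.945, -0.614]
ft_force: [0.7, 0.7, -0.7]
grip_width: 0.154
```

```bash
python3 c.py '[[0,0,0],[-0.037,0,0]]'
python3 - <<'E'
from p import *
im=ctrl.get_image("scene"); crop(im,245,150,100,85,8,"pics/s10.png")
im=ctrl.get_image("top"); crop(im,225,125,110,130,4.5,"pics/t10.png")
E
```

```text
cmd [ 0.4203 -0.0804  0.1578] meas [ 0.4198 -0.0812  0.1561] roterr deg 0.12 F [ 0.7  0.7 -0.7] w 0.154 t 14.95 q [-0.96 -0.09  0.39  2.35  0.94  1.28 -0.68]
```

View pics/s10.png

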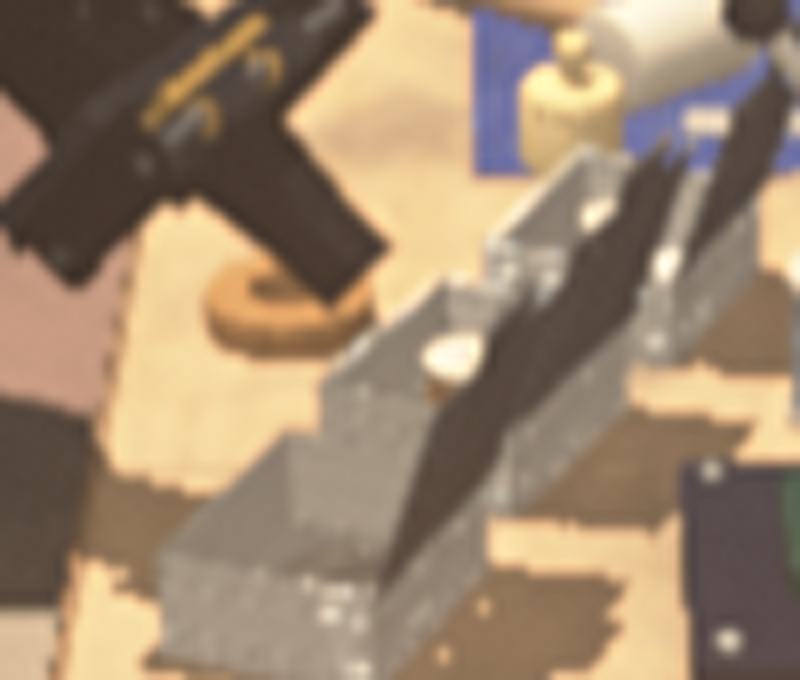

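View pics/t10.png

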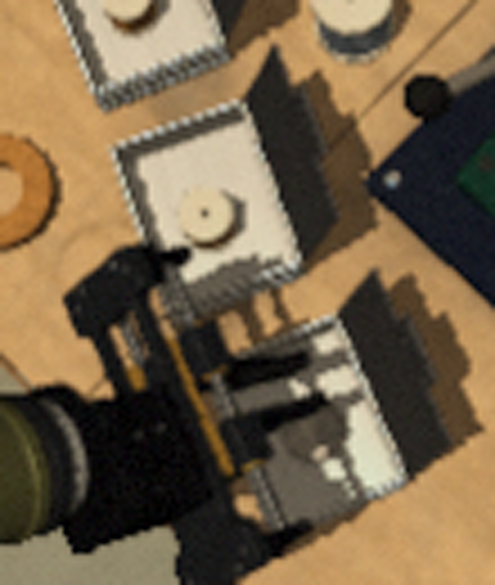

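Run:
```python
from p import *
plan([(10,down((.43,.15,.22),TIN["near"][2]+np.pi/2))],0)
```

```text
[[[0.0,0.087,0.0],[0.0088,0.0095,-0.0201],0],[[0.0,0.174,0.0],[0.0175,0.019,-0.0402],0],[[0.0,0.262,0.0],[0.0263,0.0284,-0.0603],0],[[0.0,0.349,0.0],[0.035,0.0379,-0.0804],0],[[0.0,0.436,0.0],[0.0438,0.0474,-0.1005],0],[[0.0,0.523,0.0],[0.0526,0.0569,-0.1206],0],[[0.0,0.611,0.0],[0.0613,0.0663,-0.1407],0],[[0.0,0.698,0.0],[0.0701,0.0758,-0.1608],0],[[0.0,0.785,0.0],[0.0788,0.0853,-0.1809],0],[[0.0,0.872,0.0],[0.0876,0.0948,-0.201],0]]
max step mm 23.900000000000002 end [0.43 0.15 0.22]
```

{"method": "step_arm", "body": {
  "plan": [
    [[0,0.087,0],[0.009,0.0095,-0.02],0],
    [[0,0.174,0],[0.0175,0.019,-0.04],0],
    [[0,0.262,0],[0.026,0.0285,-0.06],0],
    [[0,0.349,0],[0.035,0.038,-0.08],0],
    [[0,0.436,0],[0.044,0.0475,-0.1],0],
    [[0,0.523,0],[0.0525,0.057,-0.1205],0],
    [[0,0.611,0],[0.061,0.0665,-0.141],0],
    [[0,0.698,0],[0.07,0.076,-0.161],0],
    [[0,0.785,0],[0.079,0.085,-0.181],0],
    [[0,0.872,0],[0.0875,0.095,-0.201],0]
  ]
}}

```text
time: 16.3
position: [0.431, 0.1492, 0.2187]
tool_rot: [-1.76, -2.6, -0.004]
ft_force: [0.3, -0.0, -1.1]
grip_width: 1.0
```

```bash
python3 c.py '[[0,0.872,0],[0.0875,0.095,-0.201]]'
python3 - <<'E'
from p import *
im=ctrl.get_image("top"); cv2.imwrite("pics/t11f.png",im[:,:,::-1]); crop(im,255,175,80,80,7.5,"pics/t11.png")
im=ctrl.get_image("scene"); crop(im,205,100,200,170,4,"pics/s11.png")
E
```

```text
cmd [0.4302 0.15   0.2201] meas [0.431  0.1492 0.2187] roterr deg 0.2 F [ 0.3 -0.  -1.1] w 1.0 t 16.3 q [-1.01 -0.12  0.58  1.95  0.07  1.29 -0.07]
```

View pics/t11.png

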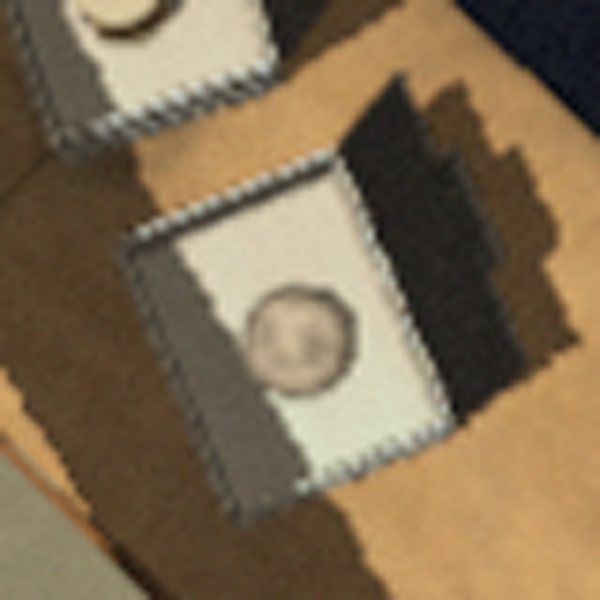

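View pics/s11.png

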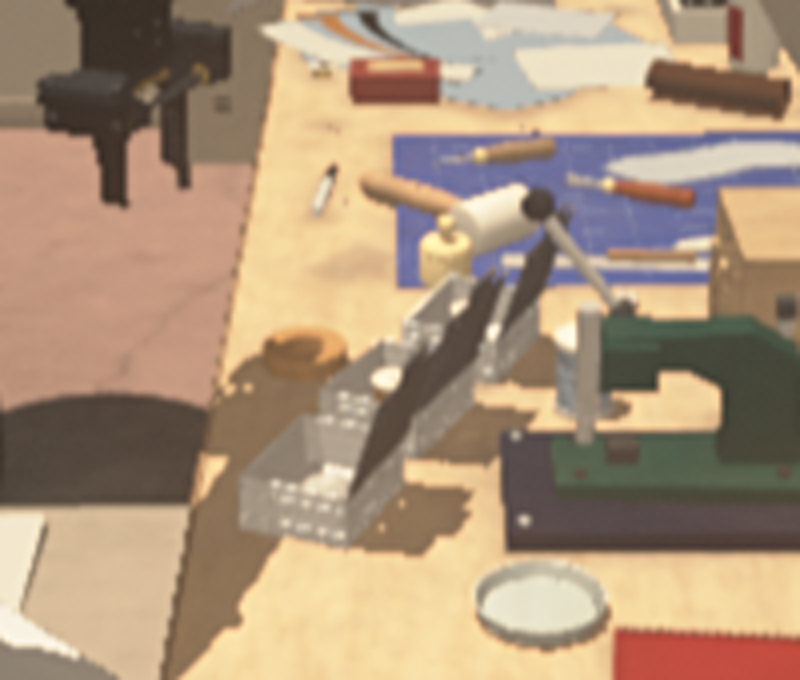

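Run:
```python
from p import *
b=back("top",[[294.8,219.9]],.017)[0]; print(b, np.hypot(*b[:2]))
cx,cy,a=TIN["near"]; c,s=np.cos(a),np.sin(a); d=b[:2]-[cx,cy]; print("tin frame",d@[c,s],d@[-s,c])
print("dish",back("top",[[372,217]],.016),back("scene",[[340,250]],.016))
for n,e in(("top",(351,204)),("scene",(322,240))):
    im=ctrl.get_image(n); r=[q for q in ctrl.cut_out(n,"dish")]
    for q in r:
        ys,xs=np.nonzero(q["pixels"]); print(n,q["score"],q["rect"],back(n,[[(xs.min()+xs.max())/2,(ys.min()+ys.max())/2]],.012))
```

```text
[ 0.41360225 -0.08333237  0.017     ] 0.4219136188271233
tin frame 0.004078971666979302 -0.00012375803465504236
dish [[ 0.41551287 -0.30688557  0.016     ]] [[ 0.41086617 -0.31507631  0.016     ]]
top 0.95 [389.6, 268.5, 36.5, 34.4] [[ 0.21988755 -0.40046159  0.012     ]]
top 0.56 [350.9, 199.6, 38.5, 37.5] [[ 0.41743609 -0.30886964  0.012     ]]
top 0.37 [298.3, 185.4, 28.6, 45.7] [[ 0.44901692 -0.13685556  0.012     ]]
scene 0.9 [323.9, 239.9, 31.1, 21.4] [[ 0.41662045 -0.30813059  0.012     ]]
scene 0.56 [296.8, 279.0, 38.4, 27.4] [[ 0.22075734 -0.4018904   0.012     ]]
scene 0.38 [260.0, 186.8, 53.9, 47.9] [[ 0.47629638 -0.02952704  0.012     ]]
```

Run:
```python
from p import *
a=TIN["near"][2]+np.pi/2
plan([(10,down((.4136,-.084,.13),a)),(10,down((.4136,-.084,.0215),a))],70)
```

```text
[[[-0.0,0.0,0.0],[-0.0211,-0.0103,0.009],70],[[-0.0,0.0,0.0],[-0.0422,-0.0205,0.018],70],[[-0.0,0.0,0.0],[-0.0633,-0.0308,0.027],70],[[-0.0,0.0,0.0],[-0.0844,-0.041,0.0361],70],[[-0.0,0.0,0.0],[-0.1055,-0.0513,0.0451],70],[[-0.0,0.0,0.0],[-0.1266,-0.0615,0.0541],70],[[-0.0,0.0,0.0],[-0.1477,-0.0718,0.0631],70],[[-0.0,0.0,0.0],[-0.1688,-0.0821,0.0721],70],[[-0.0,0.0,0.0],[-0.1899,-0.0923,0.0811],70],[[-0.0,0.0,0.0],[-0.211,-0.1026,0.0902],70]]
[[[-0.0,0.0,0.0],[-0.211,-0.1026,0.101],70],[[-0.0,0.0,0.0],[-0.211,-0.1026,0.1119],70],[[-0.0,0.0,0.0],[-0.211,-0.1026,0.1227],70],[[-0.0,0.0,0.0],[-0.211,-0.1026,0.1336],70],[[-0.0,0.0,0.0],[-0.211,-0.1026,0.1444],70],[[-0.0,0.0,0.0],[-0.211,-0.1026,0.1553],70],[[-0.0,0.0,0.0],[-0.211,-0.1026,0.1661],70],[[-0.0,0.0,0.0],[-0.211,-0.1026,0.177],70],[[-0.0,0.0,0.0],[-0.211,-0.1026,0.1878],70],[[-0.0,0.0,0.0],[-0.211,-0.1026,0.1987],70]]
max step mm 25.2 end [ 0.414 -0.084  0.021]
```

{"method": "step_arm", "body": {
  "plan": [
    [[0,0,0],[-0.021,-0.01,0.009],70],
    [[0,0,0],[-0.042,-0.0205,0.018],70],
    [[0,0,0],[-0.0635,-0.031,0.027],70],
    [[0,0,0],[-0.0845,-0.041,0.036],70],
    [[0,0,0],[-0.1055,-0.0515,0.045],70],
    [[0,0,0],[-0.1265,-0.0615,0.054],70],
    [[0,0,0],[-0.1475,-0.072,0.063],70],
    [[0,0,0],[-0.169,-0.082,0.072],70],
    [[0,0,0],[-0.19,-0.0925,0.081],70],
    [[0,0,0],[-0.211,-0.1025,0.09],70]
  ]
}}

```text
time: 17.85
position: [0.4125, -0.0864, 0.1274]
tool_rot: [-1.761, -2.6, -0.003]
ft_force: [0.5, -0.4, -0.4]
grip_width: 0.724
```

```bash
python3 c.py '[[0,0,0],[-0.211,-0.1025,0.09]]'
python3 - <<'E'
from p import *
im=ctrl.get_image("scene"); crop(im,205,100,200,170,4,"pics/s12.png")
a=TIN["near"][2]+np.pi/2
plan([(5,down((.4136,-.084,.0215),a))],70)
E
```

```text
cmd [ 0.4137 -0.084   0.1302] meas [ 0.4125 -0.0864  0.1274] roterr deg 0.18 F [ 0.5 -0.4 -0.4] w 0.724 t 17.85 q [-0.82 -0.18  0.9   2.15  0.16  1.12  0.39]
[[[-0.0,0.0,0.0],[0.0,-0.0,0.0217],70],[[-0.0,0.0,0.0],[0.0,-0.0,0.0435],70],[[-0.0,0.0,0.0],[0.0,-0.0,0.0652],70],[[-0.0,0.0,0.0],[0.0,-0.0,0.0869],70],[[-0.0,0.0,0.0],[0.0,-0.0001,0.1087],70]]
max step mm 21.8 end [ 0.414 -0.084  0.021]
```

View pics/s12.png

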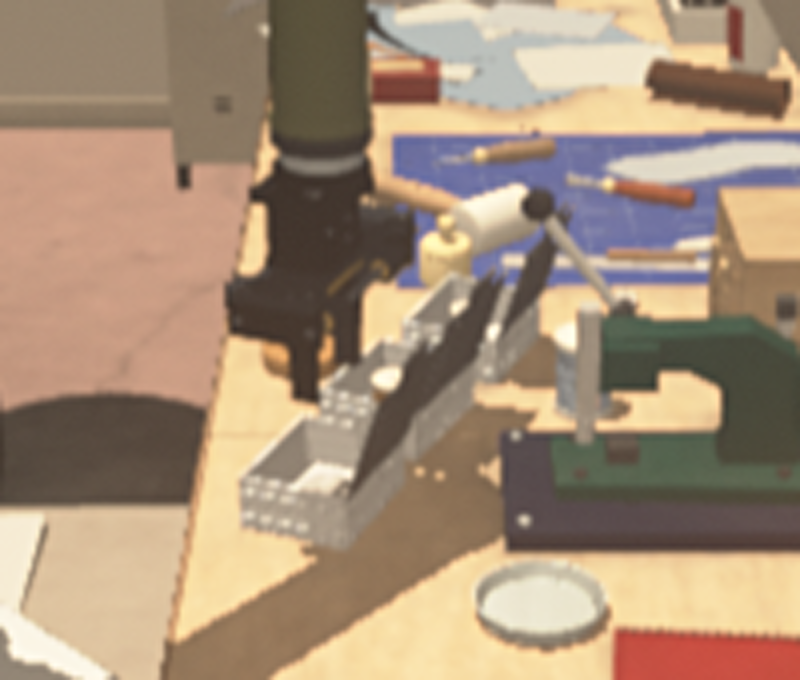

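{"method": "step_arm", "body": {
  "plan": [
    [[0,0,0],[0,0,0.017],70],
    [[0,0,0],[0,0,0.034],70],
    [[0,0,0],[0,0,0.051],70],
    [[0,0,0],[0,0,0.068],70],
    [[0,0,0],[0,0,0.082],70],
    [[0,0,0],[0,0,0.094],70],
    [[0,0,0],[0,0,0.102],70],
    [[0,0,0],[0,0,0.108],70],
    [[0,0,0],[0,0,0.108],70],
    [[0,0,0],[0,0,0.108],70]
  ]
}}

```text
time: 19.15
position: [0.4144, -0.0842, 0.0208]
tool_rot: [-1.76, -2.602, -0.003]
ft_force: [-0.3, -1.0, 0.0]
grip_width: 0.724
```

```bash
python3 c.py '[[0,0,0],[0,0,0.108]]'
```

```text
cmd [ 0.4137 -0.084   0.0222] meas [ 0.4144 -0.0842  0.0208] roterr deg 0.14 F [-0.3 -1.   0. ] w 0.724 t 19.15 q [-0.82  0.1   1.    2.24 -0.12  0.85  0.64]
```

{"method": "step_arm", "body": {
  "plan": [
    [[0,0,0],[0,0,0.001],255],
    [[0,0,0],[0,0,0.001],255],
    [[0,0,0],[0,0,0.001],255],
    [[0,0,0],[0,0,0.001],255],
    [[0,0,0],[0,0,0.001],255],
    [[0,0,0],[0,0,0.001],255],
    [[0,0,0],[0,0,-0.005],255],
    [[0,0,0],[0,0,-0.02],255],
    [[0,0,0],[0,0,-0.045],255],
    [[0,0,0],[0,0,-0.075],255]
  ],
  "squeeze": 30
}}

```text
time: 20.4
position: [0.4132, -0.0845, 0.0959]
tool_rot: [-1.76, -2.601, -0.0]
ft_force: [-0.0, 1.3, -2.1]
grip_width: 0.481
```

```bash
python3 c.py '[[0,0,0],[0,0,-0.075]]'
python3 - <<'E'
from p import *
im=ctrl.get_image("scene"); crop(im,245,150,100,85,8,"pics/s13.png")
a=TIN["near"][2]+np.pi/2
a2=a-np.radians(25)
plan([(2,down((.4137,-.084,.16),a)),(8,down((.417,-.3085,.16),a2)),],255)
E
```

```text
cmd [ 0.4137 -0.084   0.0972] meas [ 0.4132 -0.0845  0.0959] roterr deg 0.1 F [-0.   1.3 -2.1] w 0.481 t 20.4 q [-0.87 -0.13  0.98  2.18  0.12  1.04  0.42]
[[[-0.0,0.0,0.0],[-0.0,0.0,-0.0314],255],[[-0.0,0.0,0.0],[-0.0,0.0,-0.0628],255],[[-0.0,0.0,0.055],[-0.0262,-0.01,-0.0628],255],[[-0.0,0.0,0.109],[-0.0524,-0.0201,-0.0628],255],[[-0.0,0.0,0.164],[-0.0786,-0.0302,-0.0628],255],[[-0.0,0.0,0.219],[-0.1048,-0.0402,-0.0628],255],[[-0.0,0.0,0.273],[-0.131,-0.0503,-0.0628],255],[[-0.0,0.0,0.328],[-0.1572,-0.0604,-0.0628],255],[[-0.0,0.0,0.382],[-0.1834,-0.0704,-0.0628],255],[[-0.0,0.0,0.437],[-0.2096,-0.0805,-0.0628],255]]
max step mm 31.4 end [ 0.417 -0.308  0.16 ]
```

View pics/s13.png

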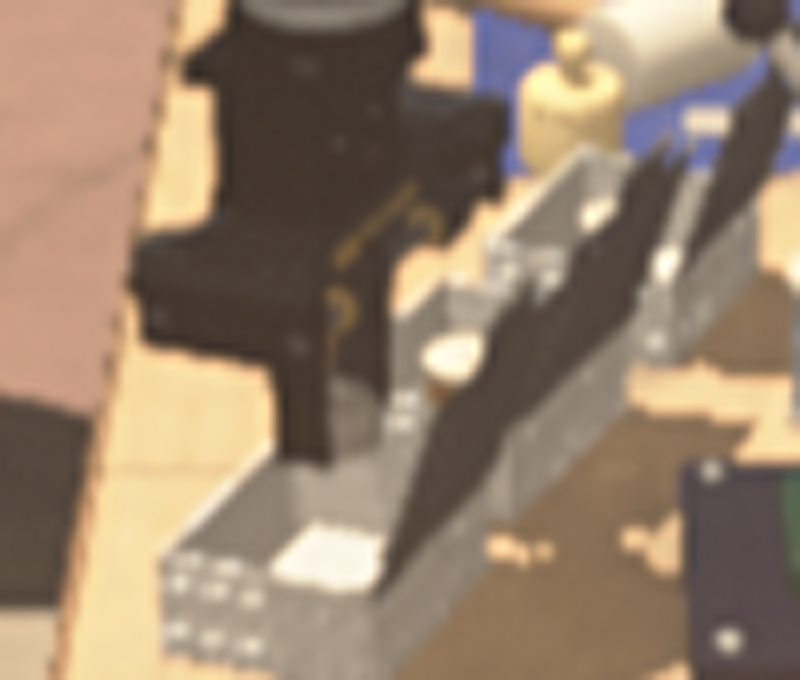

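The anvil is held: opening about 42 mm, and it shows between the pads at (355,415). I'll carry it at z = 0.23, above the open lids and the press knob.

Run:
```python
from p import *
a=TIN["near"][2]+np.pi/2
a2=a-np.radians(25)
plan([(5,down((.4700,-.062,.23),a)),(5,down((.44,-.18,.23),a-.15)),(5,down((.417,-.3085,.23),a2)),(5,down((.417,-.3085,.08),a2))],255)
```

```text
[[[-0.0,0.0,0.0],[-0.0001,0.0121,-0.0266],255],[[-0.0,0.0,0.0],[-0.0002,0.0242,-0.0531],255],[[-0.0,0.0,0.0],[-0.0004,0.0363,-0.0797],255],[[-0.0,0.0,0.0],[-0.0005,0.0484,-0.1063],255],[[-0.0,0.0,0.0],[-0.0006,0.0605,-0.1329],255],[[-0.0,0.0,0.03],[-0.0203,0.0461,-0.1328],255],[[-0.0,0.0,0.06],[-0.0399,0.0317,-0.1328],255],[[-0.0,0.0,0.09],[-0.0596,0.0174,-0.1328],255],[[-0.0,0.0,0.12],[-0.0793,0.003,-0.1328],255],[[-0.0,0.0,0.15],[-0.0989,-0.0113,-0.1328],255]]
[[[-0.0,0.0,0.208],[-0.1211,-0.0252,-0.1328],255],[[-0.0,0.0,0.265],[-0.1432,-0.039,-0.1328],255],[[-0.0,0.0,0.322],[-0.1654,-0.0528,-0.1328],255],[[-0.0,0.0,0.379],[-0.1875,-0.0667,-0.1328],255],[[-0.0,0.0,0.437],[-0.2096,-0.0805,-0.1328],255],[[-0.0,0.0,0.437],[-0.2096,-0.0805,-0.1028],255],[[-0.0,0.0,0.437],[-0.2096,-0.0805,-0.0728],255],[[-0.0,0.0,0.437],[-0.2096,-0.0805,-0.0428],255],[[-0.0,0.0,0.437],[-0.2096,-0.0805,-0.0128],255],[[-0.0,0.0,0.437],[-0.2096,-0.0805,0.0172],255]]
max step mm 30.0 end [ 0.417 -0.309  0.08 ]
```

{"method": "step_arm", "body": {
  "plan": [
    [[0,0,0],[0,0.012,-0.0265],255],
    [[0,0,0],[0,0.024,-0.053],255],
    [[0,0,0],[0,0.036,-0.08],255],
    [[0,0,0],[0,0.0485,-0.1065],255],
    [[0,0,0],[0,0.0605,-0.133],255],
    [[0,0,0.03],[-0.02,0.046,-0.133],255],
    [[0,0,0.06],[-0.04,0.0315,-0.133],255],
    [[0,0,0.09],[-0.06,0.0175,-0.133],255],
    [[0,0,0.12],[-0.079,0.003,-0.133],255],
    [[0,0,0.15],[-0.099,-0.0115,-0.133],255]
  ]
}}

```text
time: 21.7
position: [0.4393, -0.1823, 0.2281]
tool_rot: [-1.953, -2.46, -0.003]
ft_force: [0.3, -0.3, -1.5]
grip_width: 0.484
```

```bash
python3 c.py '[[0,0,0.15],[-0.099,-0.0115,-0.133]]'
python3 - <<'E'
from p import *
im=ctrl.get_image("scene"); crop(im,245,100,200,170,4,"pics/s14.png")
a2=TIN["near"][2]+np.pi/2-np.radians(25)
plan([(5,down((.417,-.3085,.23),a2)),(5,down((.417,-.3085,.07),a2))],255)
E
```

```text
cmd [ 0.4399 -0.1801  0.2302] meas [ 0.4393 -0.1823  0.2281] roterr deg 0.21 F [ 0.3 -0.3 -1.5] w 0.484 t 21.7 q [-0.79 -0.17  1.05  1.91  0.15  1.32  0.44]
[[[-0.0,0.0,0.057],[-0.0239,-0.0103,0.0],255],[[-0.0,0.0,0.115],[-0.0479,-0.0207,0.0001],255],[[-0.0,0.0,0.172],[-0.0718,-0.031,0.0001],255],[[-0.0,0.0,0.229],[-0.0958,-0.0414,0.0002],255],[[-0.0,0.0,0.287],[-0.1197,-0.0517,0.0002],255],[[-0.0,0.0,0.287],[-0.1197,-0.0517,0.0322],255],[[-0.0,0.0,0.287],[-0.1197,-0.0517,0.0642],255],[[-0.0,0.0,0.287],[-0.1197,-0.0517,0.0962],255],[[-0.0,0.0,0.287],[-0.1197,-0.0517,0.1282],255],[[-0.0,0.0,0.287],[-0.1197,-0.0517,0.1602],255]]
max step mm 32.0 end [ 0.417 -0.309  0.07 ]
```

View pics/s14.png

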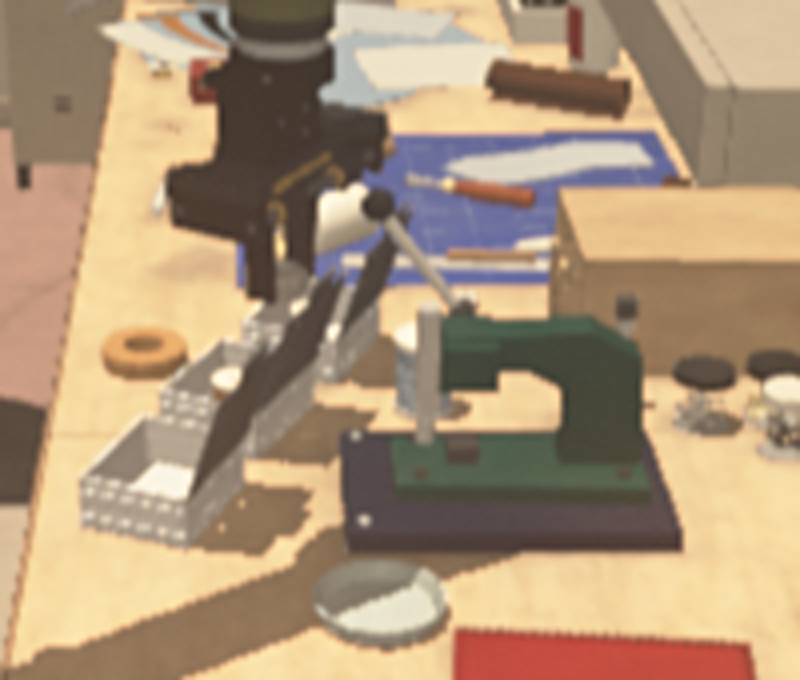

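The anvil is still gripped, visible at (290,280), and has cleared the lids. On to the dish.

{"method": "step_arm", "body": {
  "plan": [
    [[0,0,0.057],[-0.024,-0.0105,0],255],
    [[0,0,0.115],[-0.048,-0.0205,0],255],
    [[0,0,0.172],[-0.072,-0.031,0],255],
    [[0,0,0.229],[-0.096,-0.0415,0],255],
    [[0,0,0.287],[-0.1195,-0.0515,0],255],
    [[0,0,0.287],[-0.1195,-0.0515,0.032],255],
    [[0,0,0.287],[-0.1195,-0.0515,0.064],255],
    [[0,0,0.287],[-0.1195,-0.0515,0.096],255],
    [[0,0,0.287],[-0.1195,-0.0515,0.128],255],
    [[0,0,0.287],[-0.1195,-0.0515,0.16],255]
  ]
}}

```text
time: 23.0
position: [0.4174, -0.3089, 0.067]
tool_rot: [-2.282, -2.158, -0.001]
ft_force: [0.2, 0.2, -1.6]
grip_width: 0.489
```

```bash
python3 c.py '[[0,0,0.287],[-0.1195,-0.0515,0.16]]'
python3 - <<'E'
from p import *
im=ctrl.get_image("scene"); crop(im,290,190,100,85,8,"pics/s15.png")
im=ctrl.get_image("top"); crop(im,320,165,110,110,5.5,"pics/t15.png")
a2=TIN["near"][2]+np.pi/2-np.radians(25)
plan([(5,down((.417,-.3085,.023),a2))],255)
E
```

```text
cmd [ 0.4171 -0.3083  0.0702] meas [ 0.4174 -0.3089  0.067 ] roterr deg 0.08 F [ 0.2  0.2 -1.6] w 0.489 t 23.0 q [-0.36  0.35  1.09  1.99 -0.36  1.01  0.85]
[[[0.0,0.0,-0.0],[-0.0,-0.0,0.0094],255],[[0.0,0.0,-0.0],[-0.0001,-0.0001,0.0189],255],[[0.0,0.0,-0.0],[-0.0001,-0.0001,0.0283],255],[[0.0,0.0,-0.0],[-0.0002,-0.0001,0.0378],255],[[0.0,0.0,-0.0],[-0.0002,-0.0001,0.0472],255]]
max step mm 9.5 end [ 0.417 -0.309  0.023]
```

View pics/s15.png

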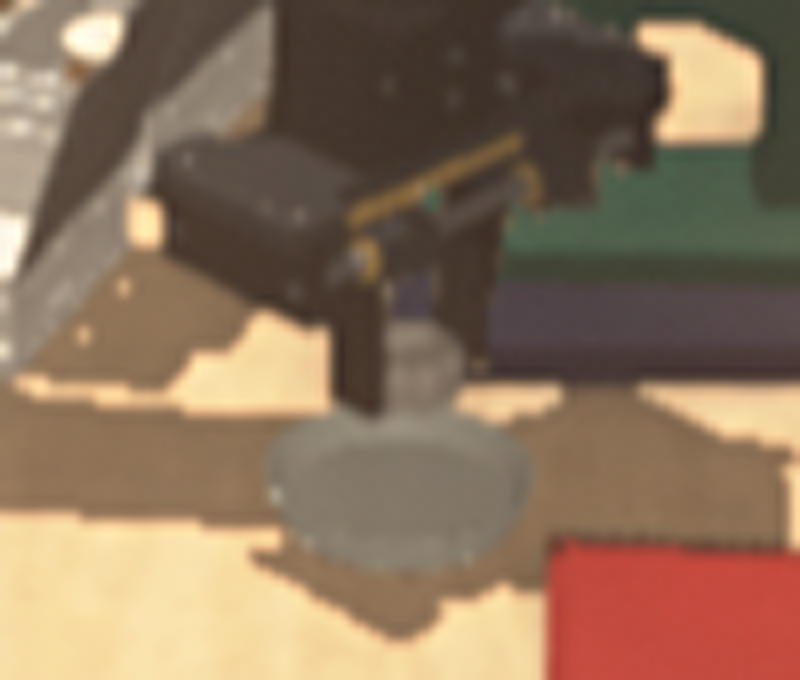

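View pics/t15.png

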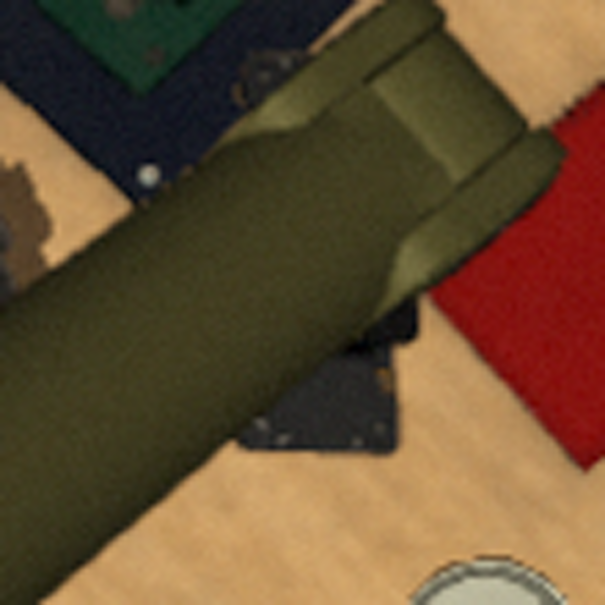

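{"method": "step_arm", "body": {
  "plan": [
    [[0,0,0],[0,0,0.009],255],
    [[0,0,0],[0,0,0.018],255],
    [[0,0,0],[0,0,0.026],255],
    [[0,0,0],[0,0,0.033],255],
    [[0,0,0],[0,0,0.039],255],
    [[0,0,0],[0,0,0.043],255],
    [[0,0,0],[0,0,0.046],255],
    [[0,0,0],[0,0,0.0475],255],
    [[0,0,0],[0,0,0.0475],255],
    [[0,0,0],[0,0,0.0475],255]
  ]
}}

```text
time: 24.35
position: [0.4177, -0.3085, 0.0208]
tool_rot: [-2.282, -2.158, -0.003]
ft_force: [-0.3, -0.3, -0.6]
grip_width: 0.486
```

```bash
python3 c.py '[[0,0,0],[0,0,0.0475]]'
python3 - <<'E'
from p import *
im=ctrl.get_image("scene"); crop(im,290,190,100,85,8,"pics/s16.png")
E
```

```text
cmd [ 0.4171 -0.3083  0.0227] meas [ 0.4177 -0.3085  0.0208] roterr deg 0.12 F [-0.3 -0.3 -0.6] w 0.486 t 24.35 q [-0.28  0.42  1.01  2.02 -0.45  0.94  0.91]
```

View pics/s16.png

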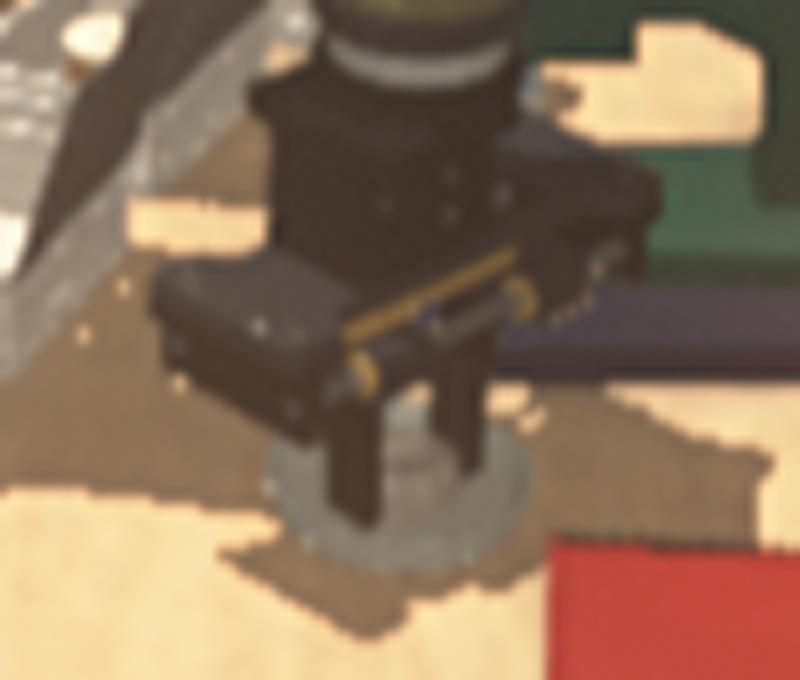

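The anvil is in the dish at about (425,470), down at floor height. Next I open a little and lift out.

{"method": "step_arm", "body": {
  "plan": [
    [[0,0,0],[0,0,0],112],
    [[0,0,0],[0,0,0],112],
    [[0,0,0],[0,0,0],112],
    [[0,0,0],[0,0,-0.005],112],
    [[0,0,0],[0,0,-0.015],112],
    [[0,0,0],[0,0,-0.03],112],
    [[0,0,0],[0,0,-0.05],112],
    [[0,0,0],[0,0,-0.08],112],
    [[0,0,0],[0,0,-0.115],112],
    [[0,0,0],[0,0,-0.15],112]
  ]
}}

```text
time: 25.65
position: [0.4173, -0.309, 0.1725]
tool_rot: [-2.283, -2.158, -0.003]
ft_force: [0.5, -0.5, -0.8]
grip_width: 0.56
```

```bash
python3 c.py '[[0,0,0],[0,0,-0.15]]'
python3 - <<'E'
from p import *
im=ctrl.get_image("scene"); crop(im,290,190,100,85,8,"pics/s17.png")
im=ctrl.get_image("scene"); crop(im,245,130,180,150,4.4,"pics/s17b.png")
for n in("spool","tape_roll"):
    print(n,[(round(d["score"],2),d["rect"]) for d in ctrl.cut_out("scene",n)])
E
```

```text
cmd [ 0.4171 -0.3083  0.1727] meas [ 0.4173 -0.309   0.1725] roterr deg 0.14 F [ 0.5 -0.5 -0.8] w 0.56 t 25.65 q [-0.5   0.15  1.18  1.89 -0.15  1.2   0.68]
spool [(0.55, [344.3, 185.2, 13.5, 16.6]), (0.49, [324.6, 242.0, 30.6, 17.0])]
tape_roll [(0.72, [269.4, 181.8, 24.0, 13.8])]
```

View pics/s17.png

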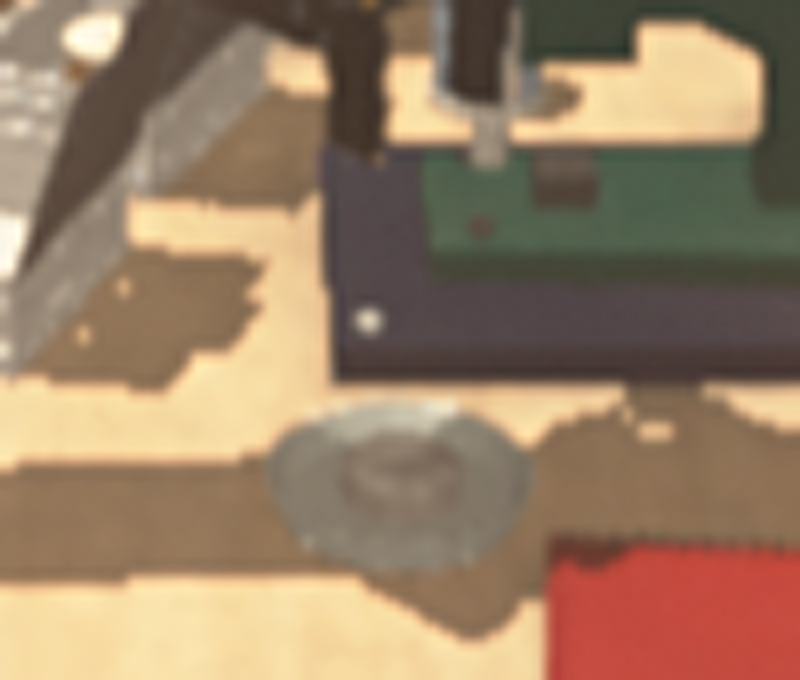

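View pics/s17b.png

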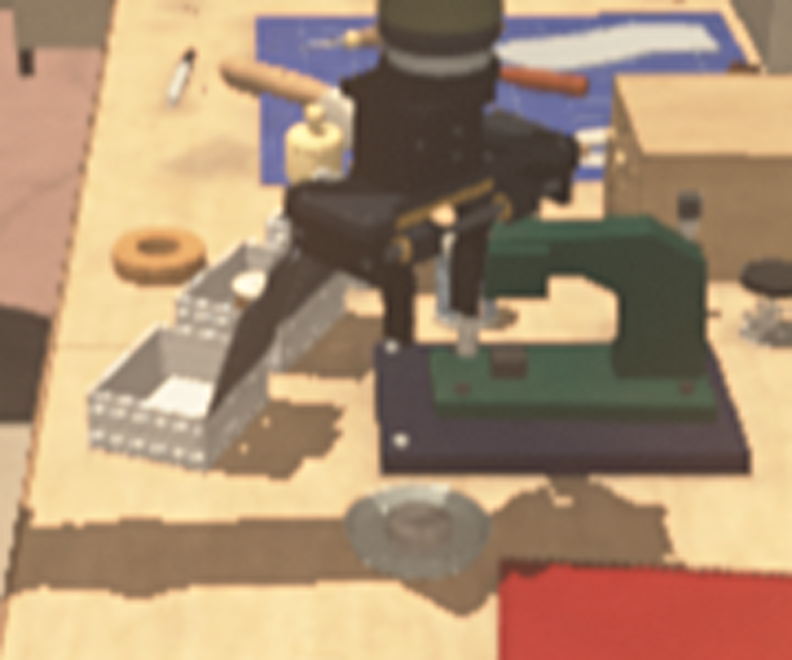

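Run:
```python
from bench import ctrl
print(ctrl.get_state()["ft_force"]); print(ctrl.close_job())
```

```text
[ 0.08802038  0.31633501 -0.41998376]
the job is handed in; nothing more can be done
None
```

The anvil is in the dish by itself and let go, and I handed the job in at about 26 s. No verdict was reported.

- **Finding it:** I opened the middle, far and near tins in that order by hooking the lips with the closed fingertips. The middle and far tins held thread spools and the near one held the anvil. All three lids are left open.
- **Placing it:** I gripped the anvil at about 42 mm opening and carried it over the lids and the press. I set it in the left-hand of the two dishes, at about (0.417, -0.309).

**Last checks:**
- The picture shows the anvil alone in the dish, about in the middle.
- The gripper is clear above it at z = 0.17, and the wrist force is about 0.5 N.
- The tape roll's outline in the scene camera matches the start to within a few pixels.
- The large spool is standing in its place but partly hidden by the finger. Its detection score was only 0.55, so I could not measure its position exactly. The detector also gave a false spool hit on the dish, at 0.49.
- I could not measure the dish's contact force directly. The wrist force read about 2 N of extra load just after the lift and about 1.5 N during the carry, consistent with the anvil's weight.

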